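Load the red-capped sample capsule into the reader with the sprung tongs

ROBOT

A 7-joint arm with a two-finger parallel gripper is mounted at the origin on the work surface. World frame = base frame: x ahead of the robot, y to its left, z up, the work surface at z = 0. Lengths are in m, angles in rad, forces in N, time in s.
With the tool pointing down it reaches from about 0.4 to 0.925 m from the base axis. Payload 4.1 kg.
Tool frame: the origin (TCP) lies on the centre line of the jaws, within the pads' length; the fingertips stand 11 mm ahead of it and the grasp point (between the pads) lies 8 mm behind it; z points along the fingers, y is the direction in which the jaws open and shut (so a half turn about z gives the same grasp; the last joint's range is limited). The gripper opens to 85 mm and grips with 20 to 120 N. Pads are 22 mm wide; open, the fingers measure 114 mm over their backs; the gripper's body (76 mm by 85 mm) begins 54 mm behind the grasp point. The pads swing forward as they close: fully open they stand 13 mm farther back than shut.
Start: joints at [1.022, 0.398, 0.045, 1.537, -0.019, 1.207, -0.051], TCP at [0.283, -0.585, 0.21] pointing down, gripper open.
Joint ranges: [-2.82, 2.82], [-0.49, 2.23], [-1.37, 1.46], [0, 2.46], [-1.36, 4.5], [0.23, 2], [-2.94, 2.94]. Speed limits (rad/s): [2.57, 2.57, 3.14, 3.14, 3.14, 3.14, 3.14].

INTERFACE

Orientations are given as a unit quaternion [x, y, z, w].
In Python, from workcell import robot gives the robot as it stands.
- The arm moves only by the shell command python3 -m crank 'ROWS' [OPENING] [FORCE]. ROWS is JSON, one flat list of numbers, 4 for each row, row after row: the shift along the tool's x, y, z in mm, then the turn about the tool's z in rad. In form: [x, y, z, spin, x, y, z, spin, ...]. A call has 1 to 12 rows; each row is the pose to reach, as a shift and turn from the pose commanded when the call began, along the tool's axes at that moment; what a row does not reach only later rows make up. A row lasts 1/10 s, in which the tool goes at most 50 mm and 8.59 degrees, less where a joint would pass 70% of its speed; a pose out of reach is approached as far as the arm can. A call with a gripper value outside its range is refused whole. OPENING is the gripper's target within -1 to 1 (fully open at 1, half-way at 0, shut at -1), set as the call begins (- or left out, the last holds). The fingers move at their own pace and stop on an object; FORCE is the grip in N (left out, the last holds). Time passes only in rows, so rows that repeat a pose let the fingers close. It gives the time, the measured TCP pose, the force and the opening at its end, in the units of the state.
- robot.sense(): the state, without advancing time (a new reading comes with each control period).
- robot.capture(name): name is "scene" or "top"; returns a dict with "img" (384x512x3 uint8, red, green, blue), "z_map" (384x512 float32, m along the optical axis (not along the pixel's ray), 0 where there is no reading), "K" (3x3 intrinsics, pixels), "cam_to_world" (4x4, takes a point from camera to world coordinates). Camera axes: x right, y down, z forward; pixel columns grow to the right and rows downward; lengths in m; the calibration is good to about 2 mm. A picture is of the moment at which its call begins.
- robot.close_job(): hands the job in, once; it reports no verdict.
Trained networks look in a picture, given as the dict that the camera call returned (one of the last four; its "shot" number tells which), for a name from the list of things; names that differ only in an ending like _2 or _b are one class to them, and where a whole thing is asked for, a point or a joint stands for the part that bears it (a point fixed in the world has none). Each returns a list of dicts, best first, with "p" (0 to 1); they miss things now and then, are a little off and sometimes report something else, mostly with a low value. They report only what shows in the picture. A call takes as long as a camera call. They do not tell look-alikes from the thing itself.
- robot.look_for(label, picture): "box" ([left, top, right, bottom] as shares, 0 to 1, of the picture: columns of its width, rows of its height, round what is visible of it).
The state is a dict: "time_s": time; "joints": joint angles; "joint_vel": joint speeds; "joint_torque": joint torques, N m; "position": TCP position; "orientation": TCP orientation; "ft_force": force on the tool from outside, world axes, zero at the start; "ft_torque": the same for the moment, N m; "gripper_width": opening from 0.0 (shut) to 1.0 (fully open).
Only numpy, scipy, OpenCV 4.12 (cv2) and the standard library are available. Lean on these libraries where they do the work, as an engineer would, in place of code of your own. Each camera call takes 0.05 s, during which the arm holds its last target.

TASK

Take the sprung tongs from their holder, grip the red-capped sample capsule with them, put it upright into the reader's well and push it gently all the way home, until the contact plate below it is fully pressed against its stop. Let go of it there and stand the tongs back in their holder. Touch the capsule only with the tongs, never press hard, and leave everything else where it is.

Things in the scene. Friction and masses are not known exactly. Their poses are not given: they have to be found in the camera images.
- tongs: Sprung steel tongs with two blue finger pads, standing on their tips in the holder, bow on top; 107 mm tall, 75 g. Origin: midway between the two tips, at their lower ends (4 mm above the table in the holder); z up along the tongs; the two arms close along y. The bow is 34 mm wide (y), 14 mm deep (x). The arms pivot at the bow, 102 mm up.
- tongs_pads (a point): Midway between the tongs' finger pads, 74 mm above the tips; axes as the tongs. Pads: 18 mm wide (x), 24 mm high, 47 mm over their outer faces with the arms open, about 41 mm with a capsule in the jaws. The spring is preloaded: under about 6 N a pad they stay open and can be carried; closing on a capsule takes 12 N, 20 to 25 N grips it well; eased to 4 N they open again, still held.
- tongs_jaws (a point): Midway between the tongs' jaws, 6 mm above the tips. The V-shaped jaws are the lowest 12 mm, about 20 mm wide (x), 38 mm clear between them when open, 48 mm over all. A shoulder inside each arm, its underside 13 mm above the tips, comes close over the top of a held capsule, so that it can be pushed down even if it slips.
- holder: Fixed low steel pocket for the tongs with a flared rim, open on top: inside 26 mm (x) by 56 mm (y), floor 4 mm and rim 45 mm above the table, on a 75 x 100 mm foot. Origin: under its centre at table height; the tongs' y lies along its y (either way round).
- rack: Fixed white block, 55 (x) x 150 (y) x 23 mm high, with three round holes 18.5 mm wide and 15 mm deep in a row along y, 45 mm apart, each with one capsule standing in it. Origin: centre of its underside.
- capsule: Sample capsule with a RED cap, a rigid upright cylinder 16 mm in diameter and 60 mm tall, cheese-coloured, the lowest 3 mm tapered; 20 to 45 g. Origin: centre of its underside; z up along its axis. It starts in any of the three holes, its underside 8 mm above the table. Touch it with the tongs only: grip it with the jaws round its uppermost 12 mm.
- capsule_green: Another capsule of the same size, green cap; leave it in the rack. Origin: centre of its underside.
- capsule_white: Another capsule of the same size, white cap; leave it in the rack. Origin: centre of its underside.
- reader: Fixed bench instrument: a white deck 120 (x) x 90 (y) x 60 mm high with the well in its middle, and a grey console with a dark screen, 85 mm high, on its +y side (y from 45 to 155 mm). Fully loaded, 19 to 31 mm of the capsule stand out. Origin: at table height under the well's axis.
- well_mouth (a point): Centre of the well's mouth, level with the deck (60 mm above the table). The vertical well is 17.5 mm square, with an orange lead-in 8 mm deep that widens to 23.5 mm. How deep the plate is set differs each time and is not measured: the seated capsule's underside lies 29 to 41 mm below the mouth. Home is felt as a rise of force; 7 to 9 N of push are right, more than 15 N harm the reader.
- shoe (a joint): Sprung brass shoe in the well's -x wall: travel in m, 0 = out (3 mm into the well), up to 0.006 pushed in. It yields sideways, presses the capsule with about 3 N and holds it by friction, so sliding the capsule down takes about 2 to 5 N.
- plate (a joint): Travel of the sprung contact plate at the bottom of the well, in m: 0 = up, untouched; 0.006 = fully pressed, against its stop (a capsule's underside meets it 6 mm before it is home). Its spring is weak (0.3 to 0.6 N).
- jar: Amber glass jar with a white lid, 60 mm wide, 75 mm tall; bystander. Origin: centre of its underside.
- pot: Small metal cup, 70 mm wide, 60 mm tall; bystander. Origin: centre of its underside.
- trier: Cheese trier lying on the bench: wooden T-handle and a steel half-tube, about 200 mm long; bystander. Origin: near its middle.
- brush: Brush lying on the bench; bystander. Origin: near its middle.
Not all that is in view belongs to the job. Leave any orange look-alike of the tongs alone.

How it is judged:
By the outcome, as a careful person would: the job done as asked, in the order asked, and still so for the second after the job is handed in, with the robot touching nothing.
It also fails if it takes over 67 s, if anything falls off the work surface, if the arm or the gripper's body presses on something with over 40 N, if the wrist force passes 120 N, or if a joint passes its speed limit or range.

## Working session

There is one attempt and no reset: what is moved stays moved. The work goes in short steps, Python scripts to look and compute and a shell command to move; the robot and the scene stay as the last step left them, time stands still between calls to the robot, and variables do not carry over. Pictures are saved under pics/ and viewed, and the job is handed in when it is done.

```bash
ls; mkdir -p pics
python3 - <<'E'
from workcell import robot
import cv2,numpy as np,pickle
s=robot.sense(); print({k:np.round(v,3).tolist() for k,v in s.items()})
for n in ("scene","top"):
    p=robot.capture(n); cv2.imwrite(f"pics/{n}0.png",p["img"][...,::-1]); pickle.dump(p,open(f"{n}0.pkl","wb"))
    print(n,p["K"].round(1).tolist(),p["cam_to_world"].round(3).tolist(),p["shot"])
    for l in ["tongs","holder","rack","capsule","capsule_green","capsule_white","reader"]:
        print(l,[(round(d["p"],2),(np.array(d["box"])*[512,384,512,384]).round().tolist()) for d in robot.look_for(l,p)][:3])
E
```

```text
pics
{'time_s': 0.0, 'joints': [1.022, 0.399, 0.045, 1.538, -0.019, 1.207, -0.051], 'joint_vel': [-0.001, 0.0, -0.001, -0.001, 0.001, -0.001, -0.001], 'joint_torque': [0.001, -47.512, 1.365, -25.422, 0.012, 0.009, 0.0], 'position': [0.282, -0.585, 0.209], 'orientation': [0.975, 0.223, -0.0, -0.001], 'ft_force': [-1.025, 0.068, -0.762], 'ft_torque': [0.028, 0.017, -0.002], 'gripper_width': 1.001}
scene [[354.6, 0.0, 248.9], [0.0, 354.6, 190.5], [0.0, 0.0, 1.0]] [[0.62, 0.569, -0.541, 1.014], [0.785, -0.442, 0.434, -0.42], [0.008, -0.694, -0.72, 0.703], [0.0, 0.0, 0.0, 1.0]] 1
tongs [(0.74, [123.0, 203.0, 145.0, 237.0]), (0.74, [74.0, 223.0, 98.0, 265.0]), (0.37, [240.0, 241.0, 273.0, 279.0])]
holder [(0.73, [113.0, 214.0, 161.0, 260.0])]
rack [(0.85, [202.0, 179.0, 256.0, 222.0])]
capsule [(0.26, [298.0, 128.0, 382.0, 186.0])]
capsule_green [(0.71, [224.0, 180.0, 236.0, 198.0]), (0.61, [215.0, 188.0, 222.0, 207.0]), (0.16, [284.0, 112.0, 340.0, 133.0])]
capsule_white [(0.6, [239.0, 173.0, 242.0, 189.0]), (0.44, [111.0, 213.0, 163.0, 259.0])]
reader [(0.78, [294.0, 126.0, 380.0, 187.0]), (0.62, [122.0, 202.0, 147.0, 236.0])]
top [[463.3, 0.0, 258.7], [0.0, 463.3, 191.5], [0.0, 0.0, 1.0]] [[0.018, -0.98, 0.197, 0.252], [-1.0, -0.018, 0.006, -0.035], [-0.002, -0.197, -0.98, 1.547], [0.0, 0.0, 0.0, 1.0]] 2
tongs [(0.63, [325.0, 132.0, 368.0, 189.0]), (0.43, [334.0, 223.0, 353.0, 233.0])]
holder [(0.81, [327.0, 215.0, 358.0, 242.0])]
rack [(0.66, [245.0, 202.0, 291.0, 229.0]), (0.55, [128.0, 221.0, 153.0, 280.0])]
capsule []
capsule_green []
capsule_white []
reader [(0.64, [136.0, 160.0, 204.0, 219.0])]
```

Run:
```python
import cv2
a=cv2.imread("pics/scene0.png");cv2.imwrite("pics/s0b.png",cv2.resize(a[90:330,50:410],(800,533),interpolation=cv2.INTER_CUBIC))
a=cv2.imread("pics/top0.png");cv2.imwrite("pics/t0b.png",cv2.resize(a[110:310,110:390],(798,570),interpolation=cv2.INTER_CUBIC))
```

```text
(no output)
```

View pics/s0b.png

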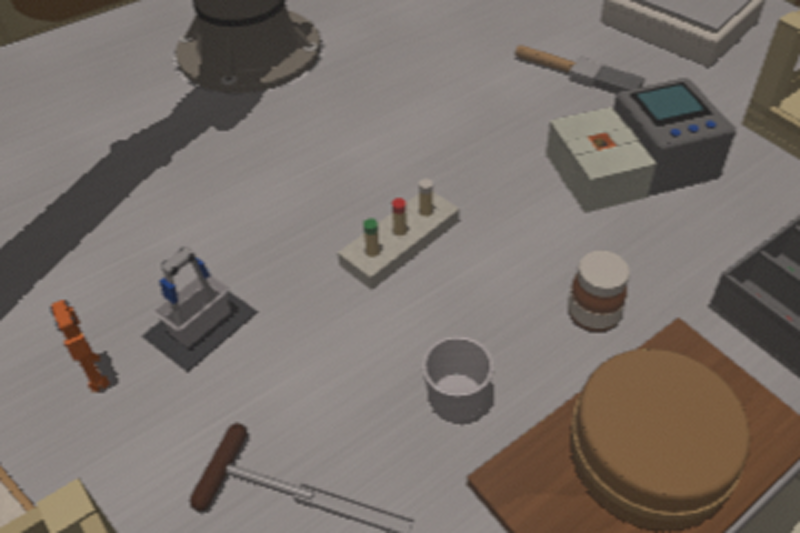

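View pics/t0b.png

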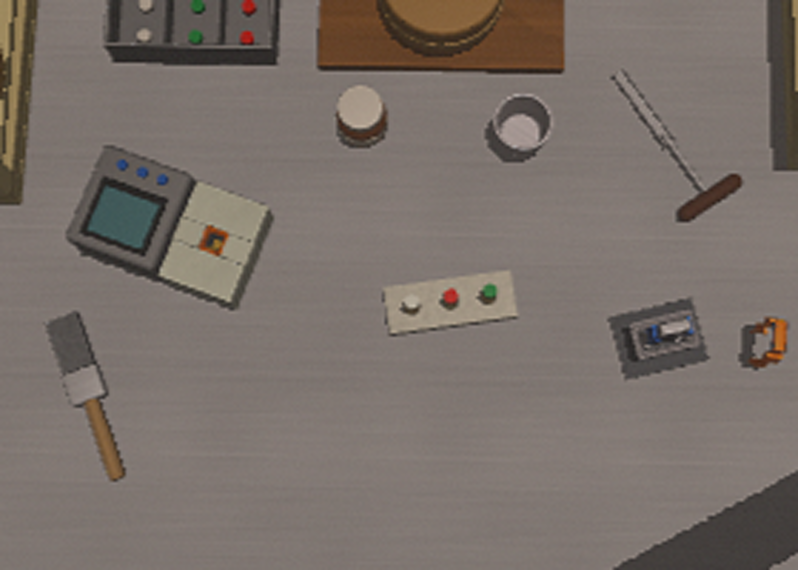

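Scene view: the steel tongs with blue pads stand in the holder at about (131,218). The orange look-alike is at (86,243) and has no holder. The red-capped capsule stands in the middle rack hole at about (230,185). The other red caps, in the tray near the top-view upper left, are not the target. The reader well shows orange at about (320,153). Next I measure.

```bash
cat > h.py <<'E'
import numpy as np,cv2,pickle
def cloud(p):
    z=p["z_map"];v,u=np.mgrid[:384,:512];K=p["K"]
    c=np.stack([(u-K[0,2])/K[0,0]*z,(v-K[1,2])/K[1,1]*z,z,np.ones_like(z)],-1)
    w=(c@p["cam_to_world"].T)[...,:3]; w[z==0]=np.nan
    return w
def proj(p,P):
    P=np.atleast_2d(P);q=np.c_[P,np.ones(len(P))]@np.linalg.inv(p["cam_to_world"]).T
    q=q[:,:3]@p["K"].T
    return q[:,:2]/q[:,2:]
E
python3 - <<'E'
from h import *
for n in("scene","top"):
    p=pickle.load(open(n+"0.pkl","rb"));w=cloud(p);im=p["img"].astype(int)
    hsv=cv2.cvtColor(p["img"],cv2.COLOR_RGB2HSV).astype(int);H,S,V=hsv[...,0],hsv[...,1],hsv[...,2]
    def rep(nm,m):
        if m.sum()<2: print(n,nm,m.sum());return
        q=w[m];v,u=np.nonzero(m)
        print(n,nm,m.sum(),"med",np.nanmedian(q,0).round(4),"min",np.nanpercentile(q,2,axis=0).round(4),"max",np.nanpercentile(q,98,axis=0).round(4),"px",u.mean().round(1),v.mean().round(1))
    def reg(c,r): return np.hypot(w[...,0]-c[0],w[...,1]-c[1])<r
    vv,uu=np.mgrid[:384,:512]
    B={"scene":dict(t=(110,195,165,260),r=(200,165,260,225),o=(290,120,350,190)),"top":dict(t=(320,205,362,245),r=(240,200,295,230),o=(160,165,210,220))}[n]
    def bx(k): a=B[k];return (uu>=a[0])&(uu<a[2])&(vv>=a[1])&(vv<a[3])
    rep("bluepads",bx("t")&(H>105)&(H<130)&(S>110))
    for z0 in(0.095,):
        rep("tong top",bx("t")&(w[...,2]>z0))
    m=bx("t")&(w[...,2]>.09)&(w[...,2]<.13);
    q=w[m][:,:2]; 
    if len(q)>4: print("toprect",cv2.minAreaRect(q.astype(np.float32)))
    rim=bx("t")&(w[...,2]>.035)&(w[...,2]<.052);q=w[rim][:,:2].astype(np.float32);print("rim rect",len(q),cv2.minAreaRect(q))
    foot=bx("t")&(V<85)&(S<60)&(w[...,2]<.02);q=w[foot][:,:2].astype(np.float32);print("foot",len(q),cv2.minAreaRect(q))
    rep("red",bx("r")&((H<8)|(H>172))&(S>130));rep("green",bx("r")&(H>45)&(H<90)&(S>100))
    rt=bx("r")&(w[...,2]>.017)&(w[...,2]<.03);q=w[rt][:,:2].astype(np.float32);print("rack",len(q),cv2.minAreaRect(q),np.nanmedian(w[rt],0))
    rep("capstops",bx("r")&(w[...,2]>.058))
    dk=bx("o")&(abs(w[...,2]-.06)<.006);q=w[dk][:,:2].astype(np.float32);print("deck",len(q),cv2.minAreaRect(q),np.nanmedian(w[dk],0))
    rep("orange",bx("o")&(H<14)&(S>150))
E
```

```text
scene bluepads 42 med [ 0.4517 -0.3216  0.0873] min [ 0.4402 -0.3249  0.0717] max [ 0.4569 -0.2812  0.091 ] px 127.5 218.7
scene tong top 115 med [ 0.4459 -0.3041  0.1089] min [ 0.4343 -0.3187  0.0978] max [ 0.453  -0.2868  0.1117] px 129.2 207.7
toprect ((0.44224950671195984, -0.3028228282928467), (0.019274720922112465, 0.044947393238544464), 11.763347625732422)
rim rect 240 ((0.44228124618530273, -0.3023257255554199), (0.04393037408590317, 0.07139762490987778), 14.58789348602295)
foot 720 ((0.4236743450164795, -0.3080834746360779), (0.11682340502738953, 0.09866433590650558), 15.536443710327148)
scene red 19 med [ 0.4806 -0.0558  0.0671] min [ 0.4741 -0.0621  0.0652] max [ 0.4864 -0.05    0.0694] px 229.1 181.4
scene green 14 med [ 0.4879 -0.0997  0.0671] min [ 0.4829 -0.1059  0.0655] max [ 0.4935 -0.0965  0.0695] px 216.5 190.7
rack 755 ((0.47831904888153076, -0.057335980236530304), (0.05894281342625618, 0.1510656476020813), 9.791540145874023) [ 0.48619937 -0.06761709  0.02216666]
scene capstops 112 med [ 0.4805 -0.0603  0.0664] min [ 0.4673 -0.1089  0.0588] max [ 0.4922 -0.0078  0
[... 945 characters left out ...]
 max [ 0.4835 -0.0504  0.0729] px 267.8 213.6
top green 15 med [ 0.4832 -0.1017  0.0653] min [ 0.4782 -0.1054  0.063 ] max [ 0.4896 -0.0954  0.0738] px 281.6 211.6
rack 616 ((0.4768367409706116, -0.05547983944416046), (0.05601345747709274, 0.14968998730182648), 9.069393157958984) [ 0.4746698  -0.05445797  0.02280975]
top capstops 63 med [ 0.4776 -0.0567  0.0668] min [ 0.4644 -0.1053  0.0595] max [ 0.4896 -0.0054  0.0743] px 267.6 213.5
deck 916 ((0.5393220782279968, 0.22339706122875214), (0.10291584581136703, 0.12012191116809845), 71.01768493652344) [0.53500342 0.21926889 0.05954924]
top orange 33 med [0.542  0.2184 0.0586] min [0.5231 0.2033 0.0514] max [0.552  0.2302 0.0642] px 184.5 193.6
```

```bash
cat > go.py <<'E'
import sys,numpy as np
from workcell import robot
from scipy.spatial.transform import Rotation as R
# usage: go.py x y z [tool-y yaw deg]  -> shift in tool axes (mm), spin
s=robot.sense();M=R.from_quat(s["orientation"]).as_matrix()
p=np.array(s["position"]);a=[float(v) for v in sys.argv[1:]]
ty=np.degrees(np.arctan2(M[1,1],M[0,1]))
print("t",round(s["time_s"],2),"pos",p.round(4),"tooly yaw",round(ty,2),"tilt",np.degrees(np.arccos(-M[2,2])).round(2),"w",round(s["gripper_width"],3),"F",np.round(s["ft_force"],2),"T",np.round(s["ft_torque"],3),"q7",np.round(s["joints"][6],2))
if a:
    d=M.T@(np.array(a[:3])-p)*1e3
    sp=0
    if len(a)>3:
        sp=-((a[3]-ty+90)%180-90)
    print("shift",d.round(1),"spin",round(np.radians(sp),4))
E
python3 go.py 0.4413 -0.3015 0.15 104.7
python3 - <<'E'
from h import *
p=pickle.load(open("top0.pkl","rb"));i=p["img"][...,::-1]
s=pickle.load(open("scene0.pkl","rb"));j=s["img"][...,::-1]
a=cv2.resize(i[205:250,315:365],(400,360),interpolation=cv2.INTER_NEAREST);b=cv2.resize(j[195:265,105:170],(390,420),interpolation=cv2.INTER_NEAREST)
c=np.zeros((420,790,3),np.uint8);c[:360,:400]=a;c[:420,400:]=b;cv2.imwrite("pics/close0.png",c)
E
```

```text
t 0.8 pos [ 0.2826 -0.5854  0.2097] tooly yaw -64.23 tilt 0.01 w 1.001 F [ 0.09  0.47 -0.26] T [0.043 0.027 0.019] q7 -0.05
shift [ 266.3 -186.6   59.7] spin 0.1933
```

View pics/close0.png

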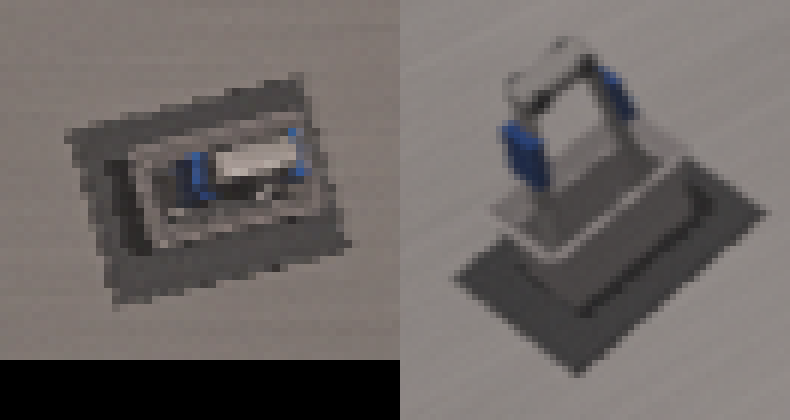

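The close crop confirms the steel tongs with blue pads in the holder (crop at 525,155 and 620,90). Moving there.

```bash
python3 -m crank '[38,-27,0,0.1,76,-54,0,0.19,114,-80,0,0.193,152,-107,10,0.193,190,-133,25,0.193,228,-160,45,0.193,266,-187,60,0.193,266,-187,60,0.193,266,-187,60,0.193]' 1; python3 go.py 0.4413 -0.3015 0.070 104.7
```

```text
time_s: 1.7
position: [0.4414, -0.3001, 0.1495]
orientation: [0.992, 0.13, -0.0, -0.0]
ft_force: [-0.4, -1.3, -0.3]
gripper_width: 0.999
t 1.7 pos [ 0.4414 -0.3001  0.1495] tooly yaw -75.09 tilt 0.03 w 0.999 F [-0.42 -1.29 -0.26] T [-0.073  0.054  0.043] q7 -0.82
shift [-0.4  1.4 79.5] spin 0.0037
```

```bash
python3 -m crank '[0,0.5,25,0.004,0,0.5,50,0.004,0,0.5,70,0.004,0,0.5,78,0.004,0,0.5,78,0.004]' 1;  python3 go.py 0.4413 -0.3015 0.070 104.7; python3 -m crank '[0,0,0,0,0,0,0,0,0,0,0,0,0,0,0,0,0,0,0,0]' 0.2 20; python3 go.py 0.4413 -0.3015 0.070 104.7
python3 - <<'E'
from workcell import robot
from h import *
p=robot.capture("scene");j=p["img"][...,::-1]
q=robot.capture("top");i=q["img"][...,::-1]
c=np.zeros((480,790,3),np.uint8);c[:360,:400]=cv2.resize(i[205:250,315:365],(400,360),interpolation=cv2.INTER_NEAREST);c[:480,400:]=cv2.resize(j[180:260,105:170],(390,480),interpolation=cv2.INTER_NEAREST);cv2.imwrite("pics/close1.png",c)
E
```

```text
time_s: 2.2
position: [0.4398, -0.3029, 0.0712]
orientation: [0.992, 0.125, -0.001, -0.0]
ft_force: [0.6, -0.3, 0.9]
gripper_width: 1.002
t 2.2 pos [ 0.4398 -0.3029  0.0712] tooly yaw -75.64 tilt 0.09 w 1.002 F [ 0.61 -0.29  0.87] T [-0.01   0.02   0.046] q7 -0.83
shift [ 1.8 -1.   1.2] spin -0.006
time_s: 2.7
position: [0.4412, -0.3019, 0.0721]
orientation: [0.992, 0.126, 0.0, 0.0]
ft_force: [-0.3, -0.5, 0.4]
gripper_width: 0.6
t 2.7 pos [ 0.4412 -0.3019  0.0721] tooly yaw -75.5 tilt 0.04 w 0.6 F [-0.29 -0.54  0.35] T [ 0.039  0.002 -0.001] q7 -0.83
shift [ 0.2 -0.3  2.1] spin -0.0036
```

View pics/close1.png

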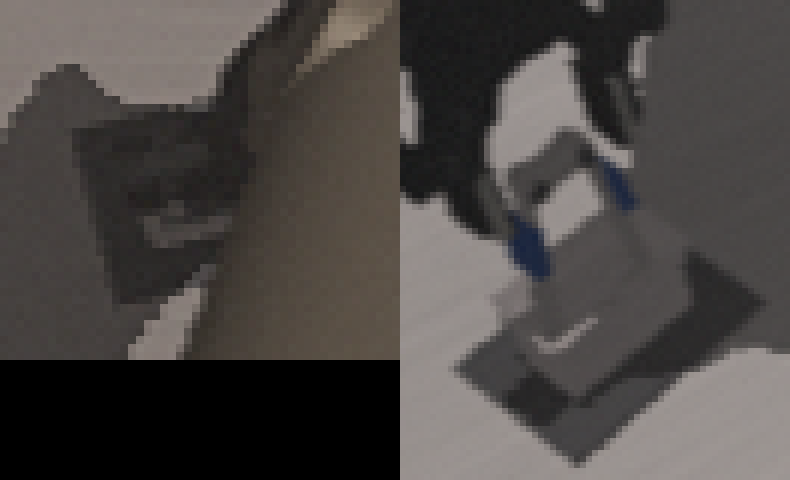

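The fingers straddle both blue pads (crop at 525,240 and 615,180). I close in small steps and watch the width.

```bash
python3 -m crank '[0,0,2,0,0,0,2,0,0,0,2,0]' 0.1 20; python3 go.py; python3 -m crank '[0,0,0,0,0,0,0,0,0,0,0,0]' 0.08; python3 go.py;python3 -m crank '[0,0,0,0,0,0,0,0,0,0,0,0]' 0.05; python3 go.py
```

```text
time_s: 3.1
position: [0.4409, -0.3017, 0.0696]
orientation: [0.992, 0.126, -0.0, -0.0]
ft_force: [-0.3, 0.2, -0.1]
gripper_width: 0.55
t 3.1 pos [ 0.4409 -0.3017  0.0696] tooly yaw -75.51 tilt 0.02 w 0.55 F [-0.26  0.24 -0.09] T [-0.014  0.047 -0.025] q7 -0.83
time_s: 3.4
position: [0.441, -0.3018, 0.0697]
orientation: [0.992, 0.126, 0.0, 0.0]
ft_force: [-0.0, -0.3, -0.1]
gripper_width: 0.541
t 3.4 pos [ 0.441  -0.3018  0.0697] tooly yaw -75.51 tilt 0.01 w 0.541 F [-0.03 -0.3  -0.14] T [-0.01  -0.021  0.072] q7 -0.83
time_s: 3.7
position: [0.441, -0.3019, 0.0697]
orientation: [0.992, 0.126, 0.0, 0.0]
ft_force: [-0.2, 0.3, -0.3]
gripper_width: 0.527
t 3.7 pos [ 0.441  -0.3019  0.0697] tooly yaw -75.52 tilt 0.01 w 0.527 F [-0.18  0.35 -0.33] T [-0.025  0.015 -0.02 ] q7 -0.83
```

```bash
python3 -m crank '[0,0,-4,0,0,0,-10,0,0,0,-20,0,0,0,-35,0,0,0,-55,0,0,0,-80,0,0,0,-100,0,0,0,-105,0,0,0,-105,0]'; python3 go.py
cat > snap.py <<'E'
import sys
from workcell import robot
from h import *
n=sys.argv[1];p=robot.capture("scene");q=robot.capture("top")
pickle.dump(p,open(f"s_{n}.pkl","wb"));pickle.dump(q,open(f"t_{n}.pkl","wb"))
X=np.array([float(v) for v in sys.argv[2:5]]);h=int(sys.argv[5]) if len(sys.argv)>5 else 45
c=np.zeros((400,800,3),np.uint8)
for k,(r,o) in enumerate(((p,0),(q,400))):
    u,v=proj(r,X)[0].round().astype(int);u=min(max(u,h),511-h);v=min(max(v,h),383-h)
    print(("scene","top")[k],"crop origin",u-h,v-h,"scale",400/(2*h))
    c[:,o:o+400]=cv2.resize(r["img"][v-h:v+h,u-h:u+h,::-1],(400,400),interpolation=cv2.INTER_CUBIC)
cv2.imwrite(f"pics/{n}.png",c)
E
python3 snap.py lift 0.441 -0.302 0.13
```

```text
time_s: 4.6
position: [0.4415, -0.3022, 0.1759]
orientation: [0.992, 0.126, 0.001, 0.001]
ft_force: [0.0, 0.4, -0.4]
gripper_width: 0.525
t 4.6 pos [ 0.4415 -0.3022  0.1759] tooly yaw -75.52 tilt 0.14 w 0.525 F [ 0.02  0.38 -0.36] T [-0.003  0.032  0.056] q7 -0.82
scene crop origin 82 154 scale 4.444444444444445
top crop origin 303 178 scale 4.444444444444445
```

View pics/lift.png

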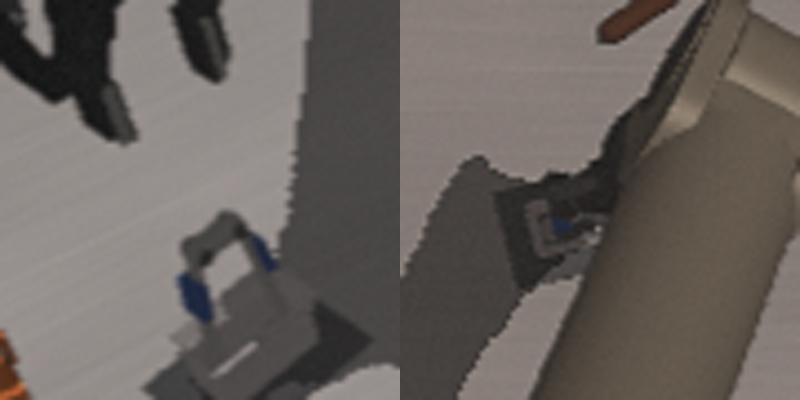

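The tongs stayed in the holder (scene crop 215,280). The fingers never reached contact, so I go back down and close further.

```bash
python3 go.py 0.4412 -0.3017 0.070 104.6; python3 -m crank '[0,0,20,0,0,0,50,0,0,0,80,0,0,0,100,0,0,0,106,0,0,0,106,0,0,0,106,0]' 0.1; python3 go.py; for i in 1; do python3 -m crank '[0,0,0,0,0,0,0,0,0,0,0,0]' 0 20; python3 go.py; python3 -m crank '[0,0,0,0,0,0,0,0,0,0,0,0]' -0.04; python3 go.py;python3 -m crank '[0,0,0,0,0,0,0,0,0,0,0,0]' -0.08; python3 go.py; done
```

```text
t 4.7 pos [ 0.4404 -0.3014  0.174 ] tooly yaw -75.51 tilt 0.08 w 0.522 F [-0.36  0.8   0.27] T [ 0.039  0.024 -0.001] q7 -0.82
shift [  0.8   0.6 104. ] spin -0.0019
time_s: 5.4
position: [0.4408, -0.3016, 0.0685]
orientation: [0.992, 0.126, -0.0, -0.0]
ft_force: [0.2, 0.2, -0.1]
gripper_width: 0.55
t 5.4 pos [ 0.4408 -0.3016  0.0685] tooly yaw -75.51 tilt 0.04 w 0.55 F [ 0.17  0.16 -0.08] T [-0.003  0.018  0.003] q7 -0.83
time_s: 5.7
position: [0.441, -0.3018, 0.0689]
orientation: [0.992, 0.126, 0.0, 0.0]
ft_force: [-1.1, -1.1, -0.1]
gripper_width: 0.493
t 5.7 pos [ 0.441  -0.3018  0.0689] tooly yaw -75.51 tilt 0.02 w 0.493 F [-1.08 -1.14 -0.05] T [-0.037  0.033  0.015] q7 -0.83
time_s: 6.0
position: [0.441, -0.3018, 0.0688]
orientation: [0.992, 0.126, 0.0, 0.0]
ft_force: [1.4, 0.4, -0.1]
gripper_width: 0.476
t 6.0 pos [ 0.441  -0.3018  0.0688] tooly yaw -75.51 tilt 0.01 w 0.476 F [ 1.4   0.39 -0.12] T [0.027 0.002 0.013] q7 -0.83
time_s: 6.3
position: [0.441, -0.3018, 0.0687]
orientation: [0.992, 0.126, -0.0, 0.0]
ft_force: [-0.4, 0.8, 0.1]
gripper_width: 0.458
t 6.3 pos [ 0.441  -0.3018  0.0687] tooly yaw -75.52 tilt 0.01 w 0.458 F [-0.41  0.82  0.08] T [0.006 0.007 0.02 ] q7 -0.83
```

```bash
python3 snap.py c2 0.441 -0.302 0.08 32
```

```text
scene crop origin 100 182 scale 6.25
top crop origin 313 193 scale 6.25
```

View pics/c2.png

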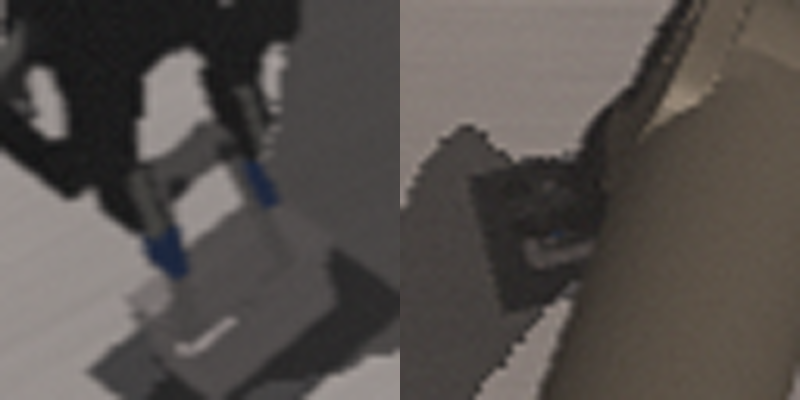

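Run:
```python
from h import *
p=pickle.load(open("s_c2.pkl","rb"));w=cloud(p)
c=np.array([.441,-.3018]);yd=np.array([-.25,.968]);xd=np.array([.968,.25])
for s in(-1,1):
  for z in(.058,.069,.08):
    P=np.r_[c+s*.0225*yd+.011*xd,z];print(s,z,(proj(p,P)[0]-[100,182])*6.25)
for (u,v) in [(175,215),(165,195),(150,180),(180,260),(165,245),(250,110),(265,190),(245,95)]:
    uu,vv=int(100+u/6.25),int(182+v/6.25);P=w[vv,uu];d=P[:2]-c
    print((u,v),P.round(4),"local",(d@xd).round(4),(d@yd).round(4),p["img"][vv,uu])
```

```text
-1 0.058 [185.16487001 291.47985349]
-1 0.069 [178.02144705 272.73516803]
-1 0.08 [170.73535204 253.61610426]
1 0.058 [279.81919201 216.16727349]
1 0.069 [273.79945366 197.26752128]
1 0.08 [267.66315843 178.00182354]
(175, 215) [ 0.366  -0.2973 -0.0009] local -0.0715 0.0232 [130 125 122]
(165, 195) [ 0.4532 -0.3155  0.1055] local 0.0084 -0.0163 [61 58 58]
(150, 180) [ 0.4479 -0.3163  0.1112] local 0.0031 -0.0157 [58 57 56]
(180, 260) [ 0.4538 -0.3192  0.0738] local 0.008 -0.02 [27 38 60]
(165, 245) [ 0.4554 -0.3219  0.0846] local 0.0089 -0.0231 [30 40 63]
(250, 110) [ 0.4457 -0.2754  0.1176] local 0.0111 0.0243 [66 65 62]
(265, 190) [ 0.4452 -0.2799  0.0757] local 0.0095 0.0202 [31 40 62]
(245, 95) [ 0.4466 -0.2764  0.1257] local 0.0118 0.0231 [66 64 62]
```

Run:
```python
from h import *
for n,pts in (("c2",[(130,225),(120,205),(135,215),(150,210),(260,130),(250,140),(262,150),(235,85),(155,235)]),):
  p=pickle.load(open("s_c2.pkl","rb"));w=cloud(p)
  c=np.array([.441,-.3018]);yd=np.array([-.25,.968]);xd=np.array([.968,.25])
  for (u,v) in pts:
    uu,vv=int(100+u/6.25),int(182+v/6.25);P=w[vv,uu];d=P[:2]-c
    print((u,v),P.round(4),"local",(d@xd).round(4),(d@yd).round(4),p["img"][vv,uu])
# lowest pts of gripper in lifted pic
p=pickle.load(open("s_lift.pkl","rb"));w=cloud(p);d=w[...,:2]-[.441,-.3018]
L=np.dstack([d@xd,d@yd,w[...,2]])
m=(abs(L[...,0])<.03)&(abs(L[...,1])<.08)&(w[...,2]>.125)&(w[...,2]<.25)
for s in(-1,1):
  k=m&(L[...,1]*s>0.015);q=L[k];o=np.argsort(q[:,2])[:14];print(s,k.sum());print(q[o].round(3).tolist())
```

```text
(130, 225) [ 0.4568 -0.3316  0.1036] local 0.0078 -0.0328 [66 63 62]
(120, 205) [ 0.4563 -0.3304  0.1157] local 0.0076 -0.0315 [28 30 29]
(135, 215) [ 0.4569 -0.3282  0.108 ] local 0.0088 -0.0295 [29 30 29]
(150, 210) [ 0.4583 -0.3218  0.108 ] local 0.0117 -0.0237 [64 63 60]
(260, 130) [ 0.4446 -0.2751  0.1065] local 0.0102 0.025 [65 64 62]
(250, 140) [ 0.4452 -0.2787  0.1027] local 0.0099 0.0213 [41 41 40]
(262, 150) [ 0.4467 -0.2783  0.097 ] local 0.0114 0.0213 [62 61 58]
(235, 85) [ 0.4407 -0.2778  0.1281] local 0.0057 0.0233 [35 33 34]
(155, 235) [ 0.4582 -0.3248  0.0965] local 0.0109 -0.0266 [65 65 64]
-1 197
[[0.002, -0.03, 0.199], [0.006, -0.03, 0.199], [0.01, -0.029, 0.201], [0.005, -0.029, 0.201], [0.011, -0.026, 0.202], [0.01, -0.03, 0.202], [0.011, -0.023, 0.203], [0.011, -0.028, 0.204], [0.011, -0.026, 0.205], [0.006, -0.034, 0.205], [0.011, -0.027, 0.206], [0.008, -0.03, 0.206], [0.013, -0.031, 0.207], [0.006, -0.033, 0.207]]
1 217
[[-0.003, 0.022, 0.2], [0.008, 0.021, 0.201], [0.002, 0.02, 0.201], [0.011, 0.026, 0.201], [0.004, 0.021, 0.201], [-0.005, 0.021, 0.202], [0.011, 0.021, 0.202], [0.007, 0.022, 0.203], [0.011, 0.027, 0.204], [-0.007, 0.021, 0.204], [-0.011, 0.022, 0.204], [0.012, 0.024, 0.204], [0.003, 0.02, 0.204], [0.01, 0.025, 0.204]]
```

The picture and depth data show the fingertips at z≈0.0945 m, with the reported TCP at 0.069 m. They are about 26 mm behind the TCP, not 11 mm ahead as stated. So they stand above the blue pads (near pad at crop 165,255), and I need to go about 33 mm lower. I'll open, descend in steps and check by picture.

```bash
python3 -m crank '[0,0,0,0,0,0,0,0,0,0,0,0]' 0.3 20; python3 -m crank '[0,0,6,0,0,0,12,0,0,0,18,0,0,0,24,0,0,0,30,0,0,0,30,0]'; python3 go.py;  python3 snap.py c3 0.441 -0.302 0.08 32
```

```text
time_s: 6.7
position: [0.441, -0.3018, 0.0687]
orientation: [0.992, 0.126, 0.0, 0.0]
ft_force: [-0.4, 0.4, 0.1]
gripper_width: 0.649
time_s: 7.3
position: [0.4402, -0.3013, 0.0376]
orientation: [0.992, 0.126, -0.001, -0.001]
ft_force: [0.1, -0.3, 0.2]
gripper_width: 0.647
t 7.3 pos [ 0.4402 -0.3013  0.0376] tooly yaw -75.51 tilt 0.12 w 0.647 F [ 0.08 -0.28  0.16] T [0.066 0.004 0.038] q7 -0.84
scene crop origin 100 182 scale 6.25
top crop origin 313 193 scale 6.25
```

View pics/c3.png

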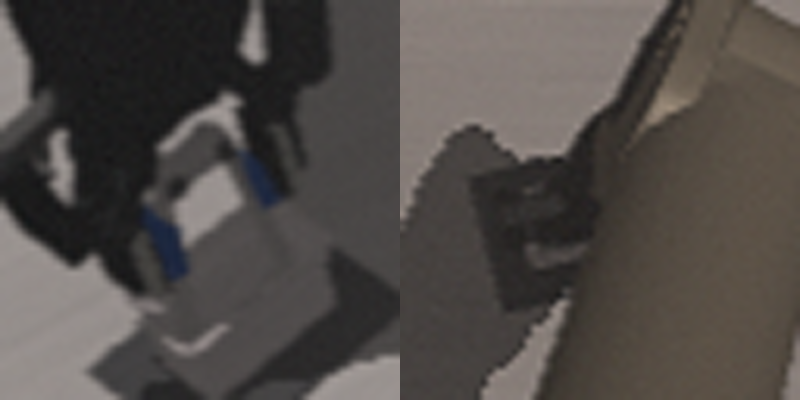

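Now the fingers flank both blue pads (crop 165,240 and 262,180), with the bow clear below the body. Closing in steps.

```bash
for o in 1; do python3 -m crank '[0,0,2,0,0,0,2,0,0,0,2,0]' 0.14 20; python3 go.py|head -1; python3 -m crank '[0,0,0,0,0,0,0,0,0,0,0,0]' 0.1; python3 go.py|head -1;python3 -m crank '[0,0,0,0,0,0,0,0,0,0,0,0]' 0.06; python3 go.py|head -1; done
```

```text
time_s: 7.7
position: [0.4418, -0.3022, 0.0377]
orientation: [0.992, 0.126, 0.001, 0.001]
ft_force: [0.5, -0.1, 5.7]
gripper_width: 0.573
t 7.7 pos [ 0.4418 -0.3022  0.0377] tooly yaw -75.51 tilt 0.11 w 0.573 F [ 0.48 -0.14  5.74] T [0.13  0.092 0.048] q7 -0.84
time_s: 8.0
position: [0.4416, -0.3016, 0.0373]
orientation: [0.992, 0.126, 0.0, 0.0]
ft_force: [-0.1, 1.5, 6.2]
gripper_width: 0.548
t 8.0 pos [ 0.4416 -0.3016  0.0373] tooly yaw -75.5 tilt 0.06 w 0.548 F [-0.06  1.49  6.2 ] T [0.376 0.064 0.024] q7 -0.84
time_s: 8.3
position: [0.4416, -0.3017, 0.0372]
orientation: [0.992, 0.126, 0.0, 0.0]
ft_force: [0.1, 1.4, 6.1]
gripper_width: 0.528
t 8.3 pos [ 0.4416 -0.3017  0.0372] tooly yaw -75.5 tilt 0.06 w 0.528 F [0.14 1.36 6.09] T [0.258 0.085 0.033] q7 -0.84
```

```bash
python3 -m crank '[0,0,-4,0,0,0,-4,0,0,0,-4,0,0,0,-4,0]' 0.16; python3 go.py; python3 snap.py c4 0.441 -0.302 0.08 32;python3 - <<'E'
from h import *
c=np.array([.441,-.3018]);yd=np.array([-.25,.968]);xd=np.array([.968,.25])
p=pickle.load(open("s_c4.pkl","rb"));w=cloud(p);d=w[...,:2]-c
L=np.dstack([d@xd,d@yd,w[...,2]])
k=(p["img"].max(-1)<45)&(abs(L[...,0])<.05)&(abs(L[...,1])<.03)&(L[...,2]>.1)
q=L[k];print(q[np.argsort(q[:,2])[:25]].round(3).tolist())
for s in(-1,1):
  k=(L[...,1]*s>.02)&(L[...,1]*s<.05)&(abs(L[...,0])<.02)&(L[...,2]>.03);q=L[k];print(s,np.c_[q,p["img"][k][:,:]][np.argsort(q[:,2])[:30]].round(3).tolist())
E
```

```text
time_s: 8.7
position: [0.4407, -0.3017, 0.0404]
orientation: [0.992, 0.126, -0.0, -0.0]
ft_force: [0.3, 0.4, -1.4]
gripper_width: 0.581
t 8.7 pos [ 0.4407 -0.3017  0.0404] tooly yaw -75.52 tilt 0.03 w 0.581 F [ 0.29  0.4  -1.42] T [-0.014  0.03  -0.021] q7 -0.84
scene crop origin 100 182 scale 6.25
top crop origin 313 193 scale 6.25
[[0.003, 0.027, 0.1], [0.004, 0.023, 0.101], [0.009, -0.026, 0.101], [0.008, 0.025, 0.101], [0.002, 0.025, 0.102], [0.007, 0.027, 0.102], [-0.001, 0.025, 0.103], [-0.004, 0.025, 0.103], [0.003, 0.025, 0.105], [0.005, 0.026, 0.106], [0.011, 0.03, 0.106], [0.006, 0.014, 0.107], [0.012, -0.03, 0.107], [0.007, 0.01, 0.107], [0.007, -0.009, 0.107], [0.009, 0.012, 0.107], [0.001, 0.024, 0.108], [0.008, -0.012, 0.108], [-0.0, 0.026, 0.109], [0.004, 0.025, 0.109], [0.011, -0.029, 0.109], [0.012, 0.027, 0.11], [0.01, 0.029, 0.11], [0.007, 0.011, 0.11], [0.011, 0.025, 0.111]]
-1 [[-0.014, -0.024, 0.03, 111.0, 105.0, 104.0], [0.004, -0.021, 0.031, 70.0, 67.0, 66.0], [0.015, -0.027, 0.031, 87.0, 83.0, 82.0], [-0.013, -0.021, 0.032, 100.0, 94.0, 94.0], [0.016, -0.024,
[... 1661 characters left out ...]
 [0.005, 0.029, 0.035, 85.0, 81.0, 80.0], [-0.0, 0.021, 0.035, 73.0, 70.0, 69.0], [0.009, 0.028, 0.035, 82.0, 78.0, 77.0], [0.012, 0.029, 0.035, 83.0, 78.0, 77.0], [-0.013, 0.022, 0.035, 81.0, 76.0, 75.0], [-0.001, 0.027, 0.036, 79.0, 75.0, 75.0], [0.002, 0.029, 0.036, 82.0, 78.0, 77.0], [-0.005, 0.028, 0.036, 79.0, 75.0, 75.0], [0.018, 0.033, 0.036, 73.0, 70.0, 69.0], [0.019, 0.03, 0.037, 79.0, 75.0, 75.0], [-0.014, 0.02, 0.037, 81.0, 77.0, 76.0], [-0.006, 0.03, 0.037, 80.0, 75.0, 75.0], [-0.017, 0.021, 0.037, 79.0, 76.0, 75.0], [0.005, 0.029, 0.038, 82.0, 79.0, 78.0], [-0.008, 0.031, 0.038, 82.0, 78.0, 77.0], [-0.002, 0.02, 0.038, 75.0, 72.0, 72.0], [0.009, 0.029, 0.038, 84.0, 79.0, 79.0]]
```

View pics/c4.png

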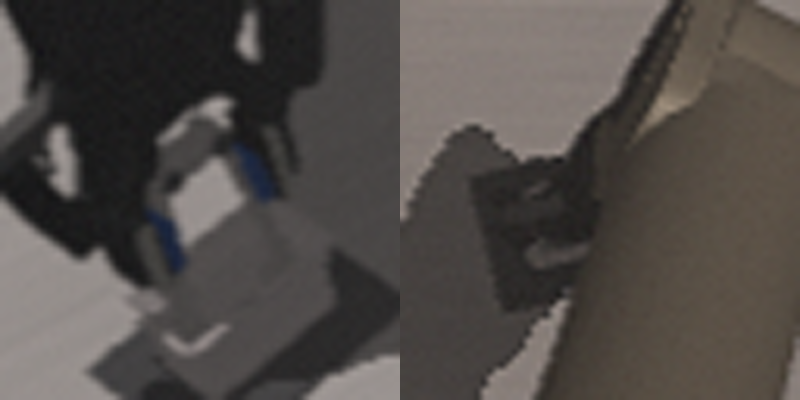

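The 6 N came from pads already in contact being pushed down against the holder floor. At w≈0.58 the tongs seem lightly held. I close a touch and lift.

```bash
python3 -m crank '[0,0,0,0,0,0,0,0,0,0,-1,0,0,0,-4,0,0,0,-8,0,0,0,-12,0,0,0,-12,0]' 0.1 20; python3 go.py; python3 snap.py c5 0.441 -0.302 0.08 32
```

```text
time_s: 9.5
position: [0.4416, -0.3022, 0.0536]
orientation: [0.992, 0.126, 0.001, 0.001]
ft_force: [0.4, -0.5, 0.2]
gripper_width: 0.554
t 9.5 pos [ 0.4416 -0.3022  0.0536] tooly yaw -75.52 tilt 0.1 w 0.554 F [ 0.38 -0.52  0.22] T [-0.01   0.025  0.013] q7 -0.83
scene crop origin 100 182 scale 6.25
top crop origin 313 193 scale 6.25
```

View pics/c5.png

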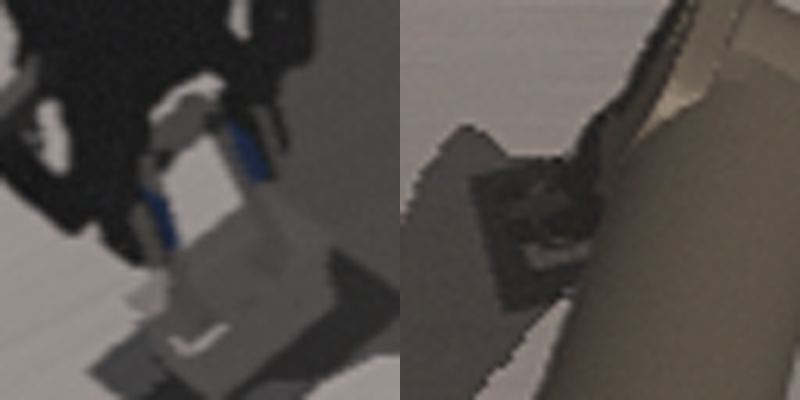

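Held: the pads and bow rose with the gripper (pad bottom from crop row 272 to 248). Lift on and carry toward the rack.

```bash
python3 -m crank '[0,0,-10,0,0,0,-25,0,0,0,-45,0,0,0,-65,0,0,0,-85,0,0,0,-100,0,0,0,-100,0]'; python3 go.py 0.445 -0.15 0.15 104.6;python3 go.py 0.478 -0.0565 0.15 104.6; python3 snap.py c6 0.441 -0.302 0.17 40
```

```text
time_s: 10.3
position: [0.4426, -0.3028, 0.1555]
orientation: [0.992, 0.126, 0.002, 0.002]
ft_force: [0.2, -0.0, -1.1]
gripper_width: 0.553
t 10.3 pos [ 0.4426 -0.3028  0.1555] tooly yaw -75.52 tilt 0.32 w 0.553 F [ 0.15 -0.03 -1.13] T [-0.    -0.076  0.01 ] q7 -0.82
shift [  40.5 -147.4    5.1] spin -0.0021
t 10.3 pos [ 0.4426 -0.3028  0.1555] tooly yaw -75.52 tilt 0.32 w 0.553 F [ 0.15 -0.03 -1.13] T [-0.    -0.076  0.01 ] q7 -0.82
shift [  95.8 -229.7    5. ] spin -0.0021
scene crop origin 82 147 scale 5.0
top crop origin 310 182 scale 5.0
```

View pics/c6.png

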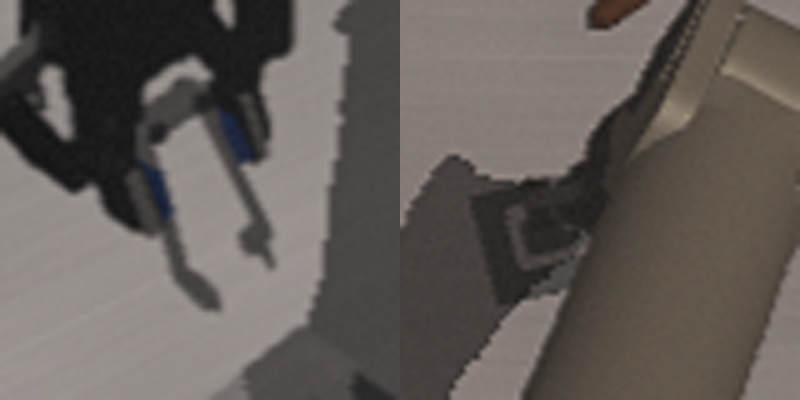

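The tongs are clear of the holder and open, with jaw tips at crop (212,305) and (270,265).

```bash
python3 -m crank '[5,-12,0,0,16,-38,0,0,30,-72,0,0,46,-110,0,0,62,-148,0,0,76,-182,0,0,88,-211,0,0,94,-226,0,0,96,-230,0,0,96,-230,0,0,96,-230,0,0]'; python3 go.py 0.478 -0.0565 0.15 104.6; python3 snap.py c7 0.478 -0.0565 0.11 40
cat > tips.py <<'E'
import sys
from h import *
# tongs points in scene pic n near TCP xy, below zmax above zmin
n,x,y,z0,z1=sys.argv[1],*map(float,sys.argv[2:6])
yd=np.array([-.25,.968]);xd=np.array([.968,.25])
for k in "st":
    p=pickle.load(open(f"{k}_{n}.pkl","rb"));w=cloud(p);d=w[...,:2]-[x,y];L=np.dstack([d@xd,d@yd,w[...,2]])
    m=(abs(L[...,0])<.03)&(abs(L[...,1])<.04)&(w[...,2]>z0)&(w[...,2]<z1)
    for s in(-1,1):
        q=L[m&(L[...,1]*s>0)]
        if len(q): print(k,s,len(q),"med",np.median(q,0).round(4),"min",q.min(0).round(4),"max",q.max(0).round(4))
E
python3 tips.py c7 0.478 -0.0565 0.09 0.13
```

```text
time_s: 11.5
position: [0.4758, -0.0561, 0.1522]
orientation: [0.992, 0.125, -0.001, 0.0]
ft_force: [-0.2, -0.4, -0.6]
gripper_width: 0.551
t 11.5 pos [ 0.4758 -0.0561  0.1522] tooly yaw -75.59 tilt 0.07 w 0.551 F [-0.23 -0.42 -0.59] T [ 0.006  0.013 -0.021] q7 -1.34
shift [2.  0.9 2.2] spin -0.0034
scene crop origin 188 129 scale 5.0
top crop origin 228 171 scale 5.0
s -1 16 med [ 0.0028 -0.0162  0.123 ] min [-0.0094 -0.02    0.1176] max [ 0.0072 -0.0147  0.1295]
s 1 15 med [-0.0046  0.016   0.1233] min [-0.009   0.0119  0.1186] max [0.0078 0.0177 0.1299]
```

View pics/c7.png

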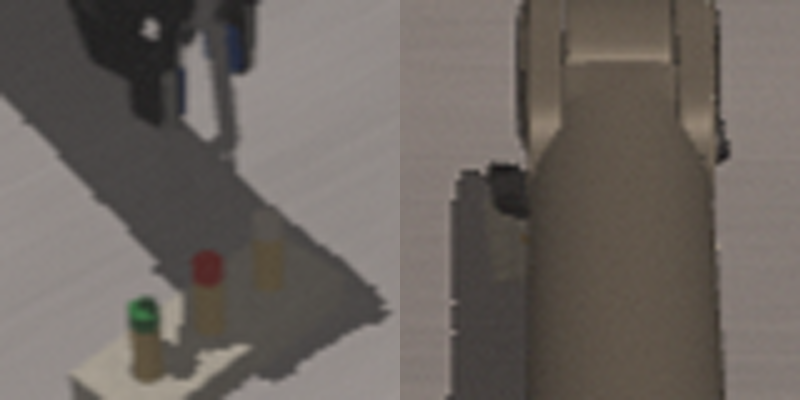

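Jaws are above the red capsule (crop 208,268), tip bottoms at z≈0.1175 for TCP 0.152. Shift 2.5 mm in x and descend 60 mm around it.

```bash
python3 -m crank '[2.5,0.5,0,0,2.5,0.5,0,0,2.5,0.5,0,0]';python3 go.py 0.4785 -0.0565 0.092 104.6; python3 -m crank '[0,0,12,0,0,0,28,0,0,0,44,0,0,0,55,0,0,0,59,0,0,0,60,0,0,0,60,0]'; python3 go.py 0.4785 -0.0565 0.092; python3 snap.py c8 0.478 -0.0565 0.08 30;python3 tips.py c8 0.478 -0.0565 0.051 0.09
```

```text
time_s: 11.9
position: [0.479, -0.0553, 0.1527]
orientation: [0.992, 0.126, -0.0, 0.0]
ft_force: [-0.3, 0.2, -1.0]
gripper_width: 0.553
t 11.9 pos [ 0.479  -0.0553  0.1527] tooly yaw -75.55 tilt 0.01 w 0.553 F [-0.28  0.17 -0.98] T [-0.004  0.02  -0.016] q7 -1.34
shift [-0.8  1.  60.7] spin -0.0026
time_s: 12.6
position: [0.4793, -0.0549, 0.0929]
orientation: [0.992, 0.126, 0.0, 0.0]
ft_force: [-0.5, 0.1, -1.0]
gripper_width: 0.546
t 12.6 pos [ 0.4793 -0.0549  0.0929] tooly yaw -75.51 tilt 0.04 w 0.546 F [-0.45  0.07 -1.02] T [0.012 0.003 0.016] q7 -1.37
shift [-1.2  1.3  0.9] spin 0.0
scene crop origin 198 147 scale 6.666666666666667
top crop origin 238 183 scale 6.666666666666667
s -1 68 med [ 0.0053 -0.017   0.0684] min [-0.0114 -0.0398  0.0522] max [ 0.0109 -0.0006  0.09  ]
s 1 77 med [0.0037 0.0191 0.0675] min [-0.006   0.0002  0.0517] max [0.0126 0.0398 0.089 ]
```

View pics/c8.png

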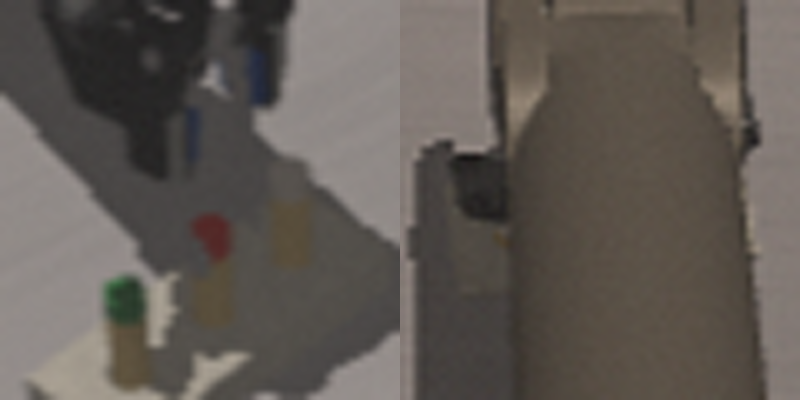

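```bash
python3 -m crank '[-1,1,0,0,-1,1,0,0,-1,1,0,0]' 0 22; python3 go.py; python3 -m crank '[0,0,0,0,0,0,0,0,0,0,0,0,0,0,0,0]' -0.3 22; python3 go.py;  python3 snap.py c9 0.478 -0.0565 0.08 30
```

```text
time_s: 13.0
position: [0.4784, -0.0563, 0.0929]
orientation: [0.992, 0.126, 0.0, 0.0]
ft_force: [-0.5, 0.6, -0.3]
gripper_width: 0.504
t 13.0 pos [ 0.4784 -0.0563  0.0929] tooly yaw -75.52 tilt 0.03 w 0.504 F [-0.47  0.56 -0.27] T [ 0.014 -0.058  0.008] q7 -1.36
time_s: 13.4
position: [0.4784, -0.0562, 0.0928]
orientation: [0.992, 0.126, 0.0, 0.0]
ft_force: [-0.3, -1.2, -0.3]
gripper_width: 0.472
t 13.4 pos [ 0.4784 -0.0562  0.0928] tooly yaw -75.51 tilt 0.03 w 0.472 F [-0.31 -1.19 -0.28] T [-0.079 -0.052  0.011] q7 -1.36
scene crop origin 198 147 scale 6.666666666666667
top crop origin 238 183 scale 6.666666666666667
```

View pics/c9.png

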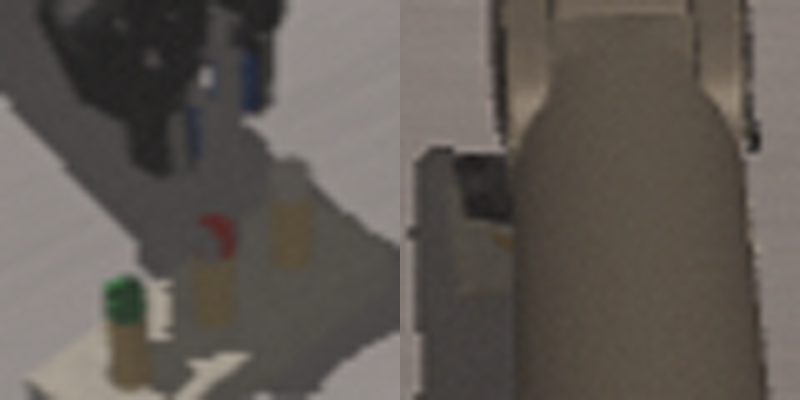

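The fingers stopped at w=0.472 (≈40 mm), as expected with a capsule in the jaws; the jaws cover the cap's sides (crop 215,240). Lifting straight up.

```bash
python3 -m crank '[0,0,-4,0,0,0,-10,0,0,0,-20,0,0,0,-32,0,0,0,-46,0,0,0,-60,0,0,0,-74,0,0,0,-86,0,0,0,-90,0,0,0,-90,0]'; python3 go.py; python3 snap.py d0 0.478 -0.0565 0.14 40
```

```text
time_s: 14.5
position: [0.4787, -0.0562, 0.1836]
orientation: [0.992, 0.126, 0.001, 0.0]
ft_force: [-0.1, 0.6, -1.2]
gripper_width: 0.473
t 14.5 pos [ 0.4787 -0.0562  0.1836] tooly yaw -75.51 tilt 0.1 w 0.473 F [-0.08  0.62 -1.22] T [-0.04  -0.004  0.002] q7 -1.33
scene crop origin 188 119 scale 5.0
top crop origin 228 170 scale 5.0
```

View pics/d0.png

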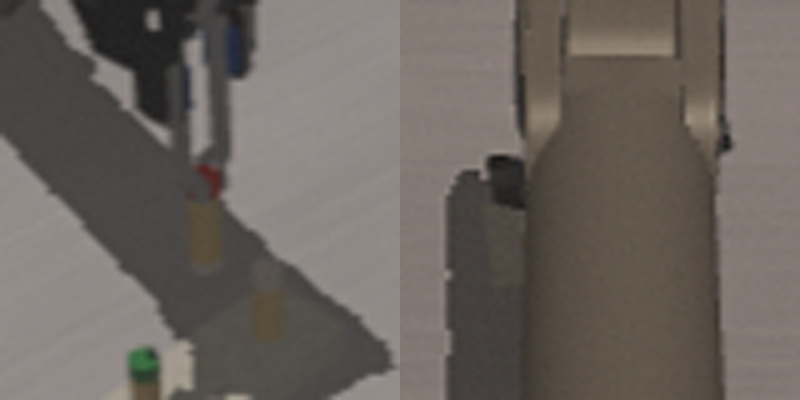

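Capsule held upright (crop 205,230), with its underside at about TCP−0.085. Now I refine the well position using the first pictures.

```bash
cat > well.py <<'E'
from h import *
for n in("scene0","top0"):
    p=pickle.load(open(n+".pkl","rb"));w=cloud(p)
    hsv=cv2.cvtColor(p["img"],cv2.COLOR_RGB2HSV).astype(int)
    B=(290,120,350,190) if n[0]=="s" else (160,165,210,220)
    vv,uu=np.mgrid[:384,:512];bx=(uu>=B[0])&(uu<B[2])&(vv>=B[1])&(vv<B[3])
    white=bx&(hsv[...,2]>115)&(abs(w[...,2]-.0595)<.004)&(hsv[...,1]<60)
    nb,lab,st,_=cv2.connectedComponentsWithStats(cv2.morphologyEx(white.astype(np.uint8),cv2.MORPH_CLOSE,np.ones((3,3))))
    k=1+np.argmax(st[1:,4]);m=lab==k
    # intersect pixel rays with z=.06
    def ray(u,v,z=.06):
        d=np.linalg.inv(p["K"])@np.array([u,v,1.]);d=p["cam_to_world"][:3,:3]@d;o=p["cam_to_world"][:3,3];return (o+d*(z-o[2])/d[2])[:2]
    v,u=np.nonzero(m);Q=np.array([ray(a,b) for a,b in zip(u,v)],np.float32)
    r=cv2.minAreaRect(Q);print(n,"white deck",len(Q),r, "hull centroid",Q.mean(0))
    th=np.radians(-19);X=np.array([np.cos(th),np.sin(th)]);Y=np.array([-X[1],X[0]])
    a=Q@X;b=Q@Y
    print(" extents x",np.percentile(a,[0.5,99.5]),"y",np.percentile(b,[0.5,99.5]))
    cx=np.percentile(a,[.5,99.5]).mean();ymin=np.percentile(b,.5)
    print(" center est (x mid, ymin+45)",X*cx+Y*(ymin+.045-.0008))
    o=bx&(hsv[...,0]<14)&(hsv[...,1]>120)
    o=cv2.morphologyEx(o.astype(np.uint8),cv2.MORPH_CLOSE,np.ones((5,5)))
    v,u=np.nonzero(o);Q=np.array([ray(c,d) for c,d in zip(u,v)],np.float32);print(" orange rect",cv2.minAreaRect(Q),Q.mean(0))
E
python3 well.py
python3 - <<'E'
from h import *
c=np.zeros((400,800,3),np.uint8)
th=np.radians(-19);X=np.array([np.cos(th),np.sin(th)]);Y=np.array([-X[1],X[0]])
for k,(n,o) in enumerate((("scene0",0),("top0",400))):
    p=pickle.load(open(n+".pkl","rb"));C=np.array([.5395,.2215]);u,v=proj(p,[*C,.06])[0].round().astype(int);h=24
    im=np.ascontiguousarray(cv2.resize(p["img"][v-h:v+h,u-h:u+h,::-1],(400,400),interpolation=cv2.INTER_NEAREST))
    s=400/48
    for a,b,zz,col in((.01175,.01175,.06,(255,0,0)),(.06,.045,.06,(0,200,0))):
        P=np.array([[*(C+X*i*a+Y*j*b),zz] for i,j in((-1,-1),(1,-1),(1,1),(-1,1))])
        cv2.polylines(im,[((proj(p,P)-[u-h,v-h]+.5)*s).astype(np.int32)],True,col,1)
    c[:,o:o+400]=im
cv2.imwrite("pics/well.png",c)
E
```

```text
scene0 white deck 817 ((0.5399115085601807, 0.21638013422489166), (0.09074409306049347, 0.11965522170066833), 70.66313171386719) hull centroid [0.54209036 0.21483694]
 extents x [0.38070192 0.49936752] y [0.33548765 0.42465321]
 center est (x mid, ymin+45) [0.53967521 0.21574043]
 orange rect ((0.5403221249580383, 0.2162410020828247), (0.023367544636130333, 0.02602427639067173), 72.42597198486328) [0.54001665 0.21683134]
top0 white deck 854 ((0.537725567817688, 0.21747860312461853), (0.0892137885093689, 0.11796244978904724), 70.21870422363281) hull centroid [0.53701687 0.21701759]
 extents x [0.37916446 0.49560855] y [0.33670195 0.42393406]
 center est (x mid, ymin+45) [0.53756661 0.21775075]
 orange rect ((0.5373198390007019, 0.21798957884311676), (0.027101699262857437, 0.028971977531909943), 71.1003646850586) [0.5372599 0.2174615]
```

View pics/well.png

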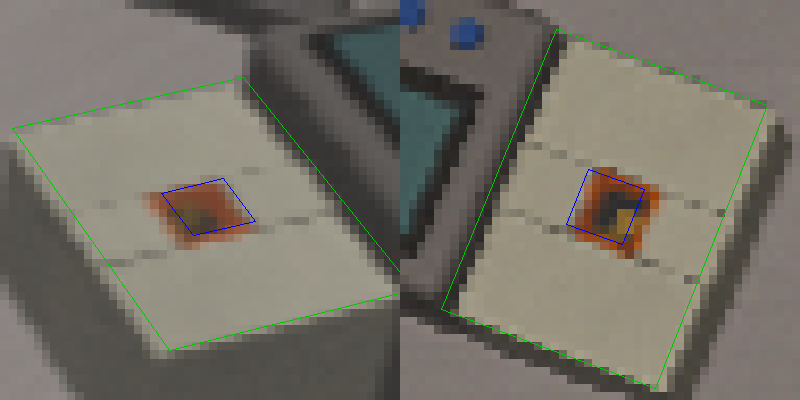

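Pictures show the well's orange mouth with its centre at (.5400,.2163) from scene and (.5375,.2177) from top; the blue template drawn at y=.2215 is about 4 mm off, so I use about (.539,.217). Moving there, high.

```bash
python3 go.py 0.539 0.217 0.1836 104.6; python3 go.py 0.5 0.217 0.1836 104.6
```

```text
t 14.6 pos [ 0.4778 -0.0561  0.1823] tooly yaw -75.51 tilt 0.05 w 0.477 F [-0.02 -0.89 -1.01] T [0.013 0.019 0.037] q7 -1.33
shift [ 127.6 -249.1   -1.4] spin -0.0019
t 14.6 pos [ 0.4778 -0.0561  0.1823] tooly yaw -75.51 tilt 0.05 w 0.477 F [-0.02 -0.89 -1.01] T [0.013 0.019 0.037] q7 -1.33
shift [  89.8 -258.9   -1.3] spin -0.0019
```

```bash
python3 -m crank '[6,-12,-1,0,18,-35,-2,0,34,-66,-2,0,50,-98,-2,0,67,-131,-2,0,84,-164,-2,0,100,-195,-2,0,113,-221,-2,0,122,-239,-2,0,127,-248,-2,0,127.5,-249,-2,0,127.5,-249,-2,0]'; python3 -m crank '[0,0,0,0,0,0,0,0]'; python3 go.py 0.539 0.217 0.1836 104.6; python3 snap.py e0 0.539 0.217 0.1 36
cat > caps.py <<'E'
import sys
from h import *
n,z0,z1=sys.argv[1],float(sys.argv[2]),float(sys.argv[3])
p=pickle.load(open(f"s_{n}.pkl","rb"));w=cloud(p);im=p["img"].astype(int)
hsv=cv2.cvtColor(p["img"],cv2.COLOR_RGB2HSV).astype(int)
m=(np.hypot(w[...,0]-.539,w[...,1]-.217)<.022)&(w[...,2]>z0)&(w[...,2]<z1)&(hsv[...,1]>60)
cam=p["cam_to_world"][:3,3]
vh=(cam[:2]-[.539,.217]);vh/=np.linalg.norm(vh);pe=np.array([-vh[1],vh[0]])
for a in np.arange(z0,z1,.008):
    k=m&(w[...,2]>=a)&(w[...,2]<a+.008);q=w[k][:,:2]
    if len(q)<4: continue
    # circle fit radius 8mm
    from scipy.optimize import least_squares
    r=least_squares(lambda c:np.hypot(*(q-c).T)-.008,q.mean(0)-vh*.005,loss="soft_l1",f_scale=.001)
    s=q@pe
    print("z",round(a,3),len(q),"fit",r.x.round(4),"width",(s.max()-s.min()).round(4))
E
python3 caps.py e0 0.09 0.15
```

```text
time_s: 15.8
position: [0.5391, 0.216, 0.1842]
orientation: [0.992, 0.126, -0.001, 0.001]
ft_force: [0.0, -0.1, -1.2]
gripper_width: 0.472
time_s: 16.0
position: [0.5395, 0.2153, 0.1847]
orientation: [0.992, 0.125, -0.0, 0.0]
ft_force: [0.4, -0.0, -1.2]
gripper_width: 0.476
t 16.0 pos [0.5395 0.2153 0.1847] tooly yaw -75.63 tilt 0.05 w 0.476 F [ 0.45 -0.01 -1.2 ] T [-0.097  0.003 -0.011] q7 -1.9
shift [-0.1 -1.8  1.1] spin -0.0041
scene crop origin 286 106 scale 5.555555555555555
top crop origin 147 155 scale 5.555555555555555
z 0.106 5 fit [0.5392 0.2153] width 0.0104
z 0.114 15 fit [0.5388 0.2151] width 0.0129
z 0.122 12 fit [0.5394 0.215 ] width 0.0108
z 0.13 11 fit [0.5394 0.2156] width 0.0123
z 0.138 14 fit [0.5394 0.2157] width 0.0137
```

View pics/e0.png

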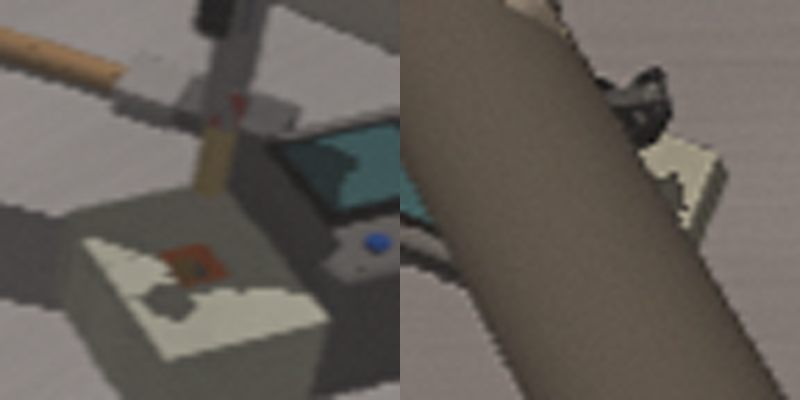

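Capsule hangs vertical at (.5393,.2154) by the depth fit, matching the TCP; well seen in the same camera at (.540,.2163). Correct about 1 mm and descend to just above the mouth.

```bash
python3 -m crank '[0.6,-1.1,8,0,0.6,-1.1,18,0,0.6,-1.1,28,0,0.6,-1.1,34,0,0.6,-1.1,34,0,0.6,-1.1,34,0]'; python3 go.py 0.5397 0.2164 0.15 104.6; python3 snap.py e1 0.539 0.217 0.08 26;python3 caps.py e1 0.066 0.12
```

```text
time_s: 16.7
position: [0.5397, 0.2181, 0.1505]
orientation: [0.992, 0.126, -0.0, 0.0]
ft_force: [-0.2, 0.3, -1.6]
gripper_width: 0.473
t 16.7 pos [0.5397 0.2181 0.1505] tooly yaw -75.51 tilt 0.02 w 0.473 F [-0.18  0.29 -1.56] T [-0.02  -0.021 -0.025] q7 -1.92
shift [-0.4  1.6  0.5] spin -0.0019
scene crop origin 295 121 scale 7.6923076923076925
top crop origin 158 166 scale 7.6923076923076925
z 0.074 9 fit [0.539  0.2161] width 0.0107
z 0.082 12 fit [0.5387 0.2181] width 0.0127
z 0.09 14 fit [0.5404 0.2184] width 0.0132
z 0.098 11 fit [0.5392 0.2172] width 0.0131
z 0.106 12 fit [0.5399 0.2174] width 0.013
```

View pics/e1.png

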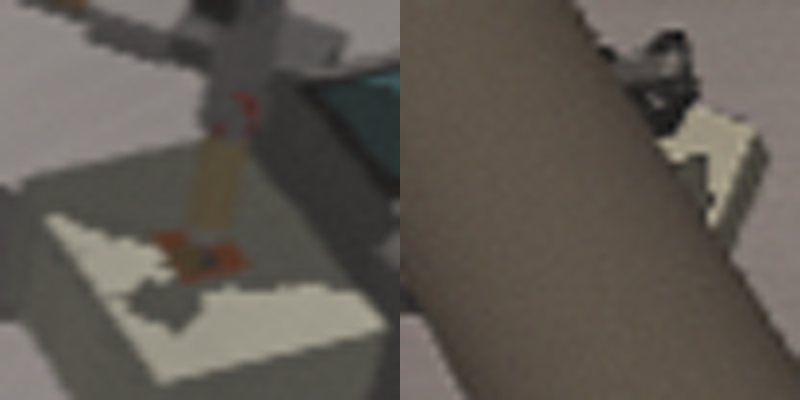

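The capsule hovers just over the orange mouth (scene crop 205,250). Apply the 1.6 mm correction, then descend slowly while watching force.

```bash
python3 -m crank '[-0.4,1.6,0,0,-0.4,1.6,0,0,-0.4,1.6,2,0,-0.4,1.6,4,0,-0.4,1.6,6,0,-0.4,1.6,6,0]'; python3 go.py 0.5397 0.2164 0.14 104.6; python3 -m crank '[0,0,2,0,0,0,4,0,0,0,6,0,0,0,6,0]'; python3 go.py 0.5397 0.2164 0.13
```

```text
time_s: 17.4
position: [0.5394, 0.2163, 0.1442]
orientation: [0.992, 0.126, -0.0, 0.0]
ft_force: [-0.4, 0.3, -1.5]
gripper_width: 0.475
t 17.4 pos [0.5394 0.2163 0.1442] tooly yaw -75.51 tilt 0.05 w 0.475 F [-0.41  0.32 -1.53] T [ 0.026 -0.004 -0.016] q7 -1.92
shift [ 0.3 -0.1  4.2] spin -0.0018
time_s: 17.8
position: [0.5394, 0.2162, 0.1383]
orientation: [0.992, 0.126, -0.0, 0.0]
ft_force: [-0.2, -1.2, -1.5]
gripper_width: 0.476
t 17.8 pos [0.5394 0.2162 0.1383] tooly yaw -75.51 tilt 0.04 w 0.476 F [-0.22 -1.16 -1.48] T [0.006 0.01  0.032] q7 -1.92
shift [ 0.3 -0.1  8.3] spin 0.0
```

```bash
python3 -m crank '[0,0,1.5,0,0,0,3,0,0,0,4.5,0,0,0,6,0,0,0,6,0]'; python3 go.py|head -1;  python3 -m crank '[0,0,1.5,0,0,0,3,0,0,0,4.5,0,0,0,6,0,0,0,6,0]'; python3 go.py 0.5397 0.2164 0.12
```

```text
time_s: 18.3
position: [0.5397, 0.2164, 0.1325]
orientation: [0.992, 0.126, -0.0, 0.0]
ft_force: [-0.2, 0.5, -0.8]
gripper_width: 0.477
t 18.3 pos [0.5397 0.2164 0.1325] tooly yaw -75.51 tilt 0.01 w 0.477 F [-0.23  0.47 -0.76] T [ 0.012  0.028 -0.024] q7 -1.92
time_s: 18.8
position: [0.5397, 0.2164, 0.1265]
orientation: [0.992, 0.126, -0.0, 0.0]
ft_force: [0.9, -0.0, 1.8]
gripper_width: 0.477
t 18.8 pos [0.5397 0.2164 0.1265] tooly yaw -75.51 tilt 0.0 w 0.477 F [ 0.93 -0.05  1.81] T [ 0.075 -0.014  0.013] q7 -1.92
shift [0.  0.  6.5] spin 0.0
```

```bash
for i in 1; do python3 -m crank '[0,0,1,0,0,0,2,0,0,0,3,0,0,0,3,0]'; python3 go.py|head -1;  python3 -m crank '[0,0,1,0,0,0,2,0,0,0,3,0,0,0,3,0]'; python3 go.py; python3 -m crank '[0,0,1,0,0,0,2,0,0,0,2,0]'; python3 go.py; done
```

```text
time_s: 19.2
position: [0.5396, 0.2164, 0.1234]
orientation: [0.992, 0.126, -0.0, 0.0]
ft_force: [0.2, 0.2, 2.0]
gripper_width: 0.476
t 19.2 pos [0.5396 0.2164 0.1234] tooly yaw -75.51 tilt 0.02 w 0.476 F [0.22 0.23 1.99] T [ 0.056 -0.07  -0.014] q7 -1.93
time_s: 19.6
position: [0.5396, 0.2164, 0.1204]
orientation: [0.992, 0.126, -0.0, 0.0]
ft_force: [0.1, 0.3, 1.7]
gripper_width: 0.474
t 19.6 pos [0.5396 0.2164 0.1204] tooly yaw -75.51 tilt 0.02 w 0.474 F [0.11 0.32 1.72] T [ 0.061 -0.031 -0.034] q7 -1.93
time_s: 19.9
position: [0.5395, 0.2163, 0.1185]
orientation: [0.992, 0.126, -0.0, 0.0]
ft_force: [0.2, -0.2, 2.6]
gripper_width: 0.473
t 19.9 pos [0.5395 0.2163 0.1185] tooly yaw -75.51 tilt 0.02 w 0.473 F [ 0.17 -0.19  2.58] T [ 0.037 -0.011 -0.065] q7 -1.93
```

```bash
python3 -m crank '[0,0,1,0,0,0,2,0,0,0,2,0]'|sed -n '2p;4p'; python3 -m crank '[0,0,1,0,0,0,1.5,0,0,0,1.5,0]'|sed -n '2p;4p'; python3 -m crank '[0,0,1,0,0,0,1.5,0,0,0,1.5,0]'|sed -n '2p;4p'
```

```text
position: [0.5395, 0.2164, 0.1165]
ft_force: [0.5, -0.5, 2.2]
position: [0.5396, 0.2164, 0.1151]
ft_force: [-0.5, -0.5, 2.7]
position: [0.5396, 0.2164, 0.1136]
ft_force: [0.0, 0.5, 3.3]
```

```bash
python3 -m crank '[0,0,1,0,0,0,1,0]'|sed -n '2p;4p'; python3 -m crank '[0,0,1,0,0,0,1,0]'|sed -n '2p;4p'; python3 snap.py f0 0.539 0.217 0.08 26
```

```text
position: [0.5396, 0.2164, 0.1125]
ft_force: [-0.9, 0.5, 2.8]
position: [0.5396, 0.2164, 0.1115]
ft_force: [-0.7, -0.2, 3.1]
scene crop origin 295 121 scale 7.6923076923076925
top crop origin 158 166 scale 7.6923076923076925
```

View pics/f0.png

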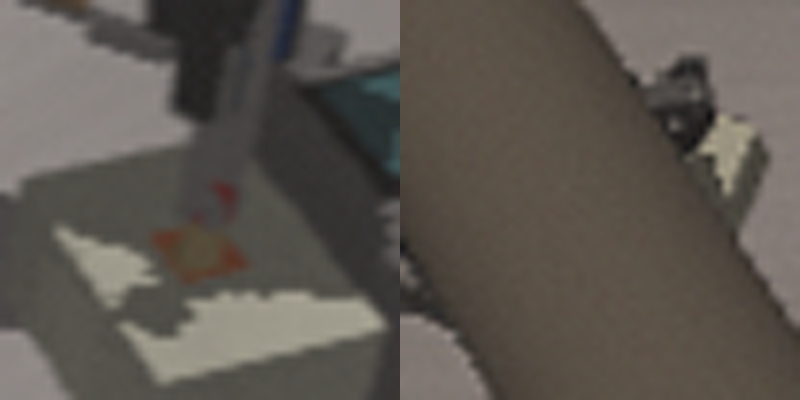

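The capsule stands in the well, with the jaws round the cap (crop 210,210). Continuing in fine steps.

```bash
for i in 1; do python3 -m crank '[0,0,0.7,0,0,0,0.7,0]'|sed -n '2p;4p'; python3 -m crank '[0,0,0.7,0,0,0,0.7,0]'|sed -n '2p;4p'; python3 -m crank '[0,0,0.7,0,0,0,0.7,0]'|sed -n '2p;4p'; done
```

```text
position: [0.5396, 0.2164, 0.1109]
ft_force: [-2.1, 0.9, 3.3]
position: [0.5397, 0.2164, 0.1103]
ft_force: [-2.0, 0.5, 4.7]
position: [0.5396, 0.2164, 0.1095]
ft_force: [-0.9, 0.3, 4.3]
```

```bash
python3 -m crank '[0,0,0.5,0,0,0,0.5,0]'|sed -n '2p;4p'; python3 -m crank '[0,0,0.5,0,0,0,0.5,0]'|sed -n '2p;4p'; python3 -m crank '[0,0,0.5,0,0,0,0.5,0]'|sed -n '2p;4p'
```

```text
position: [0.5397, 0.2164, 0.109]
ft_force: [-0.7, 1.1, 3.4]
position: [0.5396, 0.2164, 0.1085]
ft_force: [-1.2, 1.1, 3.9]
position: [0.5396, 0.2164, 0.108]
ft_force: [-1.6, -0.6, 3.5]
```

```bash
python3 -m crank '[0,0,0.6,0,0,0,0.6,0]'|sed -n '2p;4p'; python3 -m crank '[0,0,0.6,0,0,0,0.6,0]'|sed -n '2p;4p'; python3 -m crank '[0,0,0.6,0,0,0,0.6,0]'|sed -n '2p;4p'; python3 -m crank '[0,0,0.6,0,0,0,0.6,0]'|sed -n '2p;4p'
```

```text
position: [0.5396, 0.2164, 0.1074]
ft_force: [-1.7, 0.2, 4.8]
position: [0.5396, 0.2164, 0.1068]
ft_force: [-1.9, 0.2, 4.4]
position: [0.5396, 0.2164, 0.1062]
ft_force: [-1.8, 0.7, 4.7]
position: [0.5396, 0.2164, 0.1056]
ft_force: [-1.6, 0.1, 4.0]
```

```bash
python3 -m crank '[0,0,0.5,0,0,0,0.5,0]'|sed -n '2p;4p'; python3 -m crank '[0,0,0.5,0,0,0,0.5,0]'|sed -n '2p;4p'; python3 -m crank '[0,0,0.5,0,0,0,0.5,0]'|sed -n '2p;4p'; python3 -m crank '[0,0,0.5,0,0,0,0.5,0]'|sed -n '2p;4p'; python3 snap.py f1 0.539 0.217 0.08 22
```

```text
position: [0.5396, 0.2164, 0.1051]
ft_force: [-1.9, 1.0, 4.5]
position: [0.5397, 0.2164, 0.1047]
ft_force: [-1.7, -0.1, 4.7]
position: [0.5397, 0.2164, 0.1043]
ft_force: [-2.0, 0.6, 5.1]
position: [0.5397, 0.2164, 0.1038]
ft_force: [-2.5, 0.5, 4.8]
scene crop origin 299 125 scale 9.090909090909092
top crop origin 162 170 scale 9.090909090909092
```

View pics/f1.png

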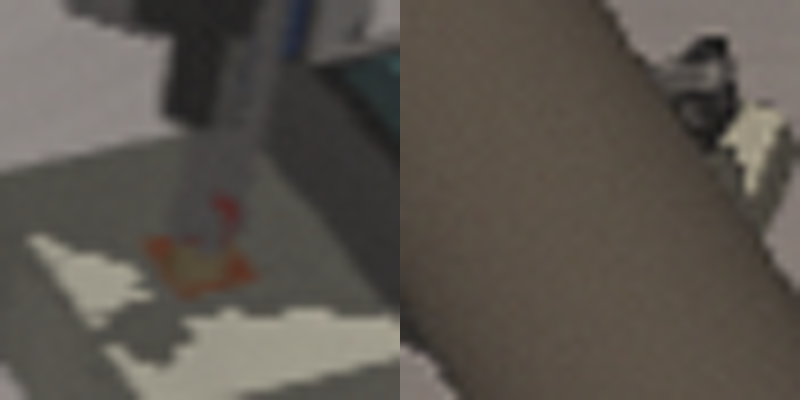

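```bash
cat > red.py <<'E'
import sys
from h import *
for n in sys.argv[1:]:
    p=pickle.load(open(f"s_{n}.pkl","rb"));w=cloud(p);i=p["img"].astype(int)
    m=(i[...,0]>i[...,1]*1.6)&(i[...,0]>i[...,2]*1.5)&(np.hypot(w[...,0]-.539,w[...,1]-.217)<.02)&(w[...,2]>.066)
    q=w[m];print(n,len(q),"red z",np.sort(q[:,2]).round(4),"xy of top",q[np.argsort(q[:,2])[-4:],:2].round(3).tolist())
    m=(np.hypot(w[...,0]-.539,w[...,1]-.217)<.035)&(w[...,2]>.063)&(w[...,2]<.1)&(i.max(-1)-i.min(-1)<14)
    q=w[m];print(" lowest tong z",np.sort(q[:,2])[:10].round(4))
E
python3 red.py e0 e1 f0 f1
```

```text
e0 0 red z [] xy of top []
 lowest tong z [0.0637 0.1   ]
e1 3 red z [0.1242 0.1251 0.1263] xy of top [[0.538, 0.226], [0.543, 0.224], [0.547, 0.22]]
 lowest tong z [0.0695 0.0702 0.0715 0.0732 0.0747]
f0 3 red z [0.0854 0.0859 0.0869] xy of top [[0.541, 0.225], [0.544, 0.221], [0.54, 0.221]]
 lowest tong z [0.0774 0.0782 0.0797 0.0801 0.0808 0.0812 0.0827 0.0831 0.0833 0.0839]
f1 3 red z [0.0799 0.0805 0.0809] xy of top [[0.541, 0.222], [0.546, 0.22], [0.543, 0.223]]
 lowest tong z [0.071  0.0712 0.0717 0.0738 0.0739 0.0745 0.0747 0.0753 0.076  0.0765]
```

Depth suggests the cap top is now about 1.5 mm higher in the jaws, so the capsule may be slipping against the plate stop. The shoulder should take over; continuing in fine steps until the force rises.

```bash
python3 -m crank '[0,0,0.4,0,0,0,0.4,0]'|sed -n '2p;4p'; python3 -m crank '[0,0,0.4,0,0,0,0.4,0]'|sed -n '2p;4p'; python3 -m crank '[0,0,0.4,0,0,0,0.4,0]'|sed -n '2p;4p'
```

```text
position: [0.5398, 0.2165, 0.1035]
ft_force: [-2.7, 0.7, 6.5]
position: [0.5397, 0.2164, 0.1031]
ft_force: [-2.1, 1.0, 5.2]
position: [0.5397, 0.2165, 0.1027]
ft_force: [-2.6, 0.7, 6.5]
```

```bash
python3 -m crank '[0,0,0,0]'|sed -n '4p';python3 -m crank '[0,0,0.3,0,0,0,0.3,0]'|sed -n '2p;4p'; python3 -m crank '[0,0,0,0]'|sed -n '2p;4p'; python3 -m crank '[0,0,0.3,0,0,0,0.3,0]'|sed -n '2p;4p';python3 -m crank '[0,0,0,0]'|sed -n '2p;4p'
```

```text
ft_force: [-2.5, 0.8, 6.8]
position: [0.5397, 0.2165, 0.1024]
ft_force: [-2.8, -0.0, 6.1]
position: [0.5397, 0.2165, 0.1024]
ft_force: [-1.5, -0.2, 5.8]
position: [0.5398, 0.2165, 0.1021]
ft_force: [-3.1, -0.2, 5.9]
position: [0.5397, 0.2165, 0.1021]
ft_force: [-2.4, 0.8, 7.5]
```

```bash
python3 -m crank '[-0.8,0,0,0,-0.8,0,0,0]'|sed -n '2p;4p';python3 -m crank '[0,0,0.3,0,0,0,0.3,0]'|sed -n '2p;4p'; python3 -m crank '[0,0,0,0]'|sed -n '2p;4p'; python3 -m crank '[0,0,0.3,0,0,0,0.3,0]'|sed -n '2p;4p';python3 -m crank '[0,0,0,0]'|sed -n '2p;4p'; python3 snap.py f2 0.539 0.217 0.08 22;python3 red.py f2
```

```text
position: [0.5394, 0.2163, 0.1022]
ft_force: [-1.2, 1.0, 5.1]
position: [0.5395, 0.2163, 0.102]
ft_force: [-1.1, -0.5, 6.6]
position: [0.5394, 0.2163, 0.102]
ft_force: [-1.4, 0.1, 6.4]
position: [0.5394, 0.2163, 0.1017]
ft_force: [-1.5, 0.6, 6.7]
position: [0.5394, 0.2163, 0.1017]
ft_force: [-1.8, 0.3, 6.7]
scene crop origin 299 125 scale 9.090909090909092
top crop origin 162 170 scale 9.090909090909092
f2 4 red z [0.0793 0.0802 0.0803 0.0813] xy of top [[0.543, 0.219], [0.541, 0.222], [0.543, 0.224], [0.546, 0.219]]
 lowest tong z [0.0687 0.069  0.0691 0.07   0.072  0.0729 0.075  0.0751 0.0759 0.0762]
```

Cap top has stayed at ~0.080 while the tool went 2 mm lower: the capsule has stopped (39.7 mm deep, in range). Confirming with the shoulder up to 8–9 N push.

```bash
python3 -m crank '[0,0,0.3,0,0,0,0.3,0,0,0,0.3,0]'|sed -n '2p;4p'; python3 -m crank '[0,0,0,0]'|sed -n '4p';python3 -m crank '[0,0,0,0]'|sed -n '4p'; python3 -m crank '[0,0,0.3,0,0,0,0.3,0,0,0,0.3,0]'|sed -n '2p;4p'; python3 -m crank '[0,0,0,0]'|sed -n '4p'
```

```text
position: [0.5394, 0.2163, 0.1014]
ft_force: [-1.2, 0.6, 6.6]
ft_force: [-2.4, 0.3, 6.1]
ft_force: [-1.2, 0.8, 5.9]
position: [0.5394, 0.2163, 0.1011]
ft_force: [-2.4, 1.1, 6.7]
ft_force: [-1.3, 1.3, 6.1]
```

```bash
python3 -m crank '[0,0,0.3,0,0,0,0.3,0]'|sed -n '2p;4p'; python3 -m crank '[0,0,0,0]'|sed -n '4p'; python3 -m crank '[0,0,0.3,0,0,0,0.3,0]'|sed -n '2p;4p';python3 -m crank '[0,0,0,0]'|sed -n '4p'; python3 snap.py f3 0.539 0.217 0.08 22;python3 red.py f3; python3 go.py
```

```text
position: [0.5394, 0.2164, 0.1008]
ft_force: [-2.4, 1.6, 6.5]
ft_force: [-1.7, 1.5, 6.4]
position: [0.5395, 0.2163, 0.1007]
ft_force: [-1.7, 0.6, 6.7]
ft_force: [-1.9, -0.4, 6.3]
scene crop origin 299 125 scale 9.090909090909092
top crop origin 162 170 scale 9.090909090909092
f3 3 red z [0.0786 0.0802 0.0812] xy of top [[0.543, 0.22], [0.541, 0.221], [0.546, 0.22]]
 lowest tong z [0.0666 0.0686 0.0693 0.0724 0.0724 0.0725 0.0726 0.0759 0.0762 0.0762]
t 28.0 pos [0.5395 0.2163 0.1006] tooly yaw -75.51 tilt 0.07 w 0.474 F [-1.75 -0.2   7.35] T [0.141 0.504 0.036] q7 -1.94
```

View pics/f3.png

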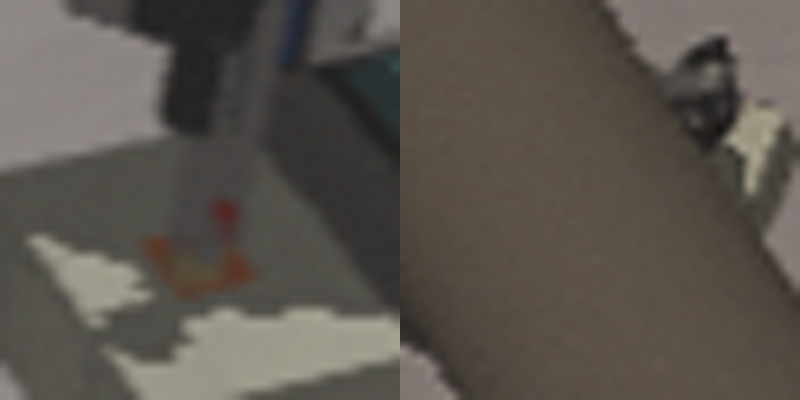

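```bash
python3 -m crank '[0,0,0.4,0,0,0,0.4,0]'|sed -n '2p;4p'; python3 -m crank '[0,0,0,0]'|sed -n '4p'; python3 -m crank '[0,0,0.4,0,0,0,0.4,0]'|sed -n '2p;4p';python3 -m crank '[0,0,0,0]'|sed -n '4p'
```

```text
position: [0.5396, 0.2164, 0.1005]
ft_force: [-1.9, -0.3, 7.1]
ft_force: [-2.2, 0.5, 8.5]
position: [0.5397, 0.2164, 0.1004]
ft_force: [-2.4, -0.4, 9.6]
ft_force: [-2.6, -0.9, 9.3]
```

Firm rise: position is stuck at 0.1004 while the force climbs to ~9.4 (≈10.7 N push, under 15). Home. Ease slightly, then open the jaws.

```bash
python3 -m crank '[0,0,-0.5,0,0,0,-0.5,0,0,0,-0.5,0]'|sed -n '2p;4p'; python3 -m crank '[0,0,0,0,0,0,0,0,0,0,0,0]' 0.04|sed -n '2p;4,5p';python3 -m crank '[0,0,0,0,0,0,0,0,0,0,0,0]' 0.11|sed -n '2p;4,5p'; python3 go.py; python3 snap.py g0 0.539 0.217 0.08 22;python3 red.py g0;python3 tips.py g0 .5396 .2163 .064 .09
```

```text
position: [0.5395, 0.2163, 0.1004]
ft_force: [-2.2, -0.2, 7.5]
position: [0.5386, 0.2153, 0.0989]
ft_force: [0.3, -0.3, -1.4]
gripper_width: 0.518
position: [0.5389, 0.2161, 0.0996]
ft_force: [-0.3, -0.4, -0.4]
gripper_width: 0.558
t 29.5 pos [0.5389 0.2161 0.0996] tooly yaw -75.51 tilt 0.01 w 0.558 F [-0.29 -0.39 -0.43] T [ 0.009 -0.018  0.032] q7 -1.94
scene crop origin 299 125 scale 9.090909090909092
top crop origin 162 170 scale 9.090909090909092
g0 13 red z [0.0712 0.0732 0.075  0.0768 0.0788 0.0795 0.0796 0.0797 0.0806 0.0816
 0.0816 0.0825 0.0828] xy of top [[0.546, 0.212], [0.545, 0.209], [0.544, 0.214], [0.546, 0.216]]
 lowest tong z [0.0652 0.0669 0.0672 0.0679 0.0692 0.0694 0.0701 0.0707 0.0711 0.0711]
s -1 47 med [ 0.0035 -0.017   0.0776] min [-0.0093 -0.0255  0.0648] max [ 0.0092 -0.0001  0.088 ]
s 1 52 med [0.0045 0.0175 0.0794] min [-0.0084  0.0019  0.0645] max [0.03   0.0399 0.0887]
```

View pics/g0.png

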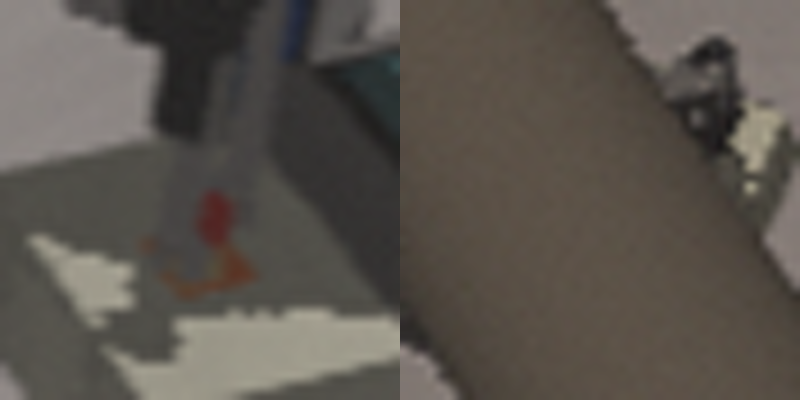

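Jaws are open around the capsule (red cap at crop 215,215), still held. Lift clear and look at the seat.

```bash
python3 -m crank '[0,0,-2,0,0,0,-8,0,0,0,-18,0,0,0,-34,0,0,0,-50,0,0,0,-65,0,0,0,-75,0,0,0,-80,0,0,0,-80,0]'; python3 go.py; python3 snap.py g1 0.539 0.217 0.08 22;python3 red.py g1
```

```text
time_s: 30.5
position: [0.5393, 0.2163, 0.1805]
orientation: [0.992, 0.126, 0.001, -0.0]
ft_force: [-0.1, -0.1, -1.2]
gripper_width: 0.553
t 30.5 pos [0.5393 0.2163 0.1805] tooly yaw -75.52 tilt 0.07 w 0.553 F [-0.08 -0.08 -1.21] T [ 0.04  -0.018 -0.033] q7 -1.9
scene crop origin 299 125 scale 9.090909090909092
top crop origin 162 170 scale 9.090909090909092
g1 26 red z [0.0719 0.0729 0.0732 0.074  0.0745 0.0759 0.0765 0.0779 0.0789 0.079
 0.0791 0.0791 0.0792 0.0793 0.0797 0.0799 0.08   0.0801 0.0802 0.0806
 0.0807 0.0807 0.0807 0.0808 0.081  0.0811] xy of top [[0.539, 0.211], [0.547, 0.215], [0.545, 0.218], [0.544, 0.21]]
 lowest tong z []
```

View pics/g1.png

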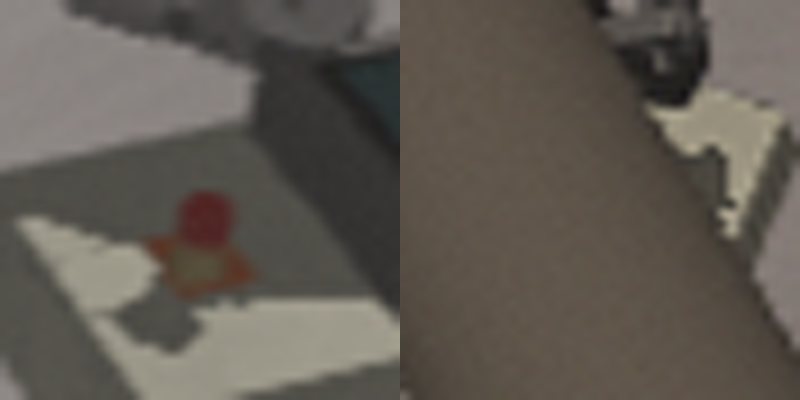

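The capsule stands upright in the well, cap top at ~0.080–0.0805, so the underside is ~39.5 mm below the mouth, within the stated range; red disc at crop (207,220). Now back to the holder.

```bash
python3 go.py 0.4412 -0.3018 0.15 104.48
```

```text
t 30.6 pos [0.5385 0.2159 0.1792] tooly yaw -75.51 tilt 0.06 w 0.552 F [ 0.44 -0.82 -1.19] T [-0.017  0.012 -0.049] q7 -1.9
shift [-223.7  476.9   29.6] spin 0.0002
```

```bash
python3 -m crank '[-6,13,0,0,-18,38,0,0,-34,73,0,0,-52,110,0,0,-70,148,0,0,-88,187,0,0,-106,226,0,0,-122,260,0,0,-132,281,0,0,-136,290,0,0,-136,290,0,0]'; python3 go.py 0.4412 -0.3018 0.15 104.48
```

```text
time_s: 31.7
position: [0.4789, -0.1002, 0.1794]
orientation: [0.992, 0.124, -0.0, 0.0]
ft_force: [0.2, 0.2, -0.1]
gripper_width: 0.556
t 31.7 pos [ 0.4789 -0.1002  0.1794] tooly yaw -75.7 tilt 0.06 w 0.556 F [ 0.18  0.22 -0.07] T [-0.005  0.002  0.052] q7 -1.24
shift [-86.3 186.1  29.5] spin -0.0032
```

```bash
python3 -m crank '[-6,12,0,0,-16,35,0,0,-32,68,0,0,-48,104,0,0,-64,138,0,0,-76,165,0,0,-84,181,0,0,-87,186,0,0,-87,186,0,0,-87,186,0,0]'; python3 go.py 0.4412 -0.3018 0.12 104.48; python3 snap.py h0 0.441 -0.302 0.1 45; python3 tips.py h0 .4412 -.3018 .1 .165
```

```text
time_s: 32.7
position: [0.4428, -0.2986, 0.1797]
orientation: [0.992, 0.127, 0.0, -0.0]
ft_force: [0.5, -0.3, -1.3]
gripper_width: 0.558
t 32.7 pos [ 0.4428 -0.2986  0.1797] tooly yaw -75.36 tilt 0.06 w 0.558 F [ 0.55 -0.35 -1.26] T [-0.04   0.016  0.005] q7 -0.82
shift [-2.4  2.7 59.7] spin 0.0028
scene crop origin 85 163 scale 4.444444444444445
top crop origin 301 180 scale 4.444444444444445
s -1 40 med [ 0.0081 -0.0152  0.1568] min [-0.0028 -0.0211  0.1467] max [ 0.0119 -0.0107  0.1649]
s 1 48 med [0.0041 0.0184 0.1584] min [-0.0062  0.0154  0.1457] max [0.0126 0.0258 0.1647]
t 1 2 med [-0.0067  0.0199  0.1529] min [-0.0076  0.0197  0.1467] max [-0.0059  0.0201  0.1592]
```

View pics/h0.png

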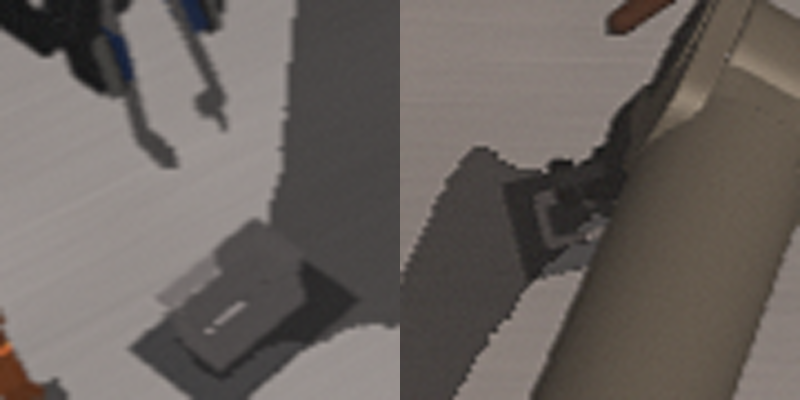

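The tongs are still held, open, above the empty holder (pocket at crop 240,275). Correct 2.5 mm and lower.

```bash
python3 -m crank '[-1.5,2.2,15,0.002,-1.5,2.2,40,0.002,-1.5,2.2,65,0.002,-1.5,2.2,80,0.002,-1.5,2.2,80,0.002,-1.5,2.2,80,0.002]'; python3 go.py 0.4412 -0.3018 0.045 104.48;python3 snap.py h1 0.441 -0.302 0.1 35
```

```text
time_s: 33.4
position: [0.4418, -0.3024, 0.1002]
orientation: [0.992, 0.126, 0.0, 0.0]
ft_force: [0.2, 0.4, -0.0]
gripper_width: 0.555
t 33.4 pos [ 0.4418 -0.3024  0.1002] tooly yaw -75.55 tilt 0.03 w 0.555 F [ 0.19  0.41 -0.01] T [-0.007 -0.033 -0.029] q7 -0.83
shift [-0.5 -0.7 55.2] spin -0.0005
scene crop origin 95 173 scale 5.714285714285714
top crop origin 311 190 scale 5.714285714285714
```

View pics/h1.png

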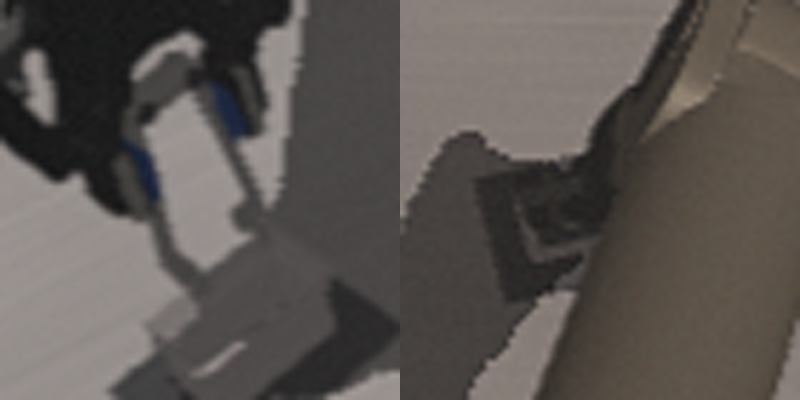

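Jaws are just above the pocket (crop 195,285). Lower in.

```bash
python3 -m crank '[-0.4,-0.6,10,0,-0.4,-0.6,20,0,-0.4,-0.6,30,0,-0.4,-0.6,36,0,-0.4,-0.6,36,0]'|sed -n '2p;4p'; python3 -m crank '[0,0,6,0,0,0,12,0,0,0,18,0,0,0,18,0]'|sed -n '2p;4p'; python3 go.py 0.4412 -0.3018 0.038 104.48
```

```text
position: [0.4397, -0.302, 0.0624]
ft_force: [-1.5, 0.5, -0.2]
position: [0.44, -0.3021, 0.0449]
ft_force: [-1.1, 0.3, -0.8]
t 34.4 pos [ 0.44   -0.3021  0.0449] tooly yaw -75.62 tilt 0.1 w 0.556 F [-1.06  0.28 -0.85] T [0.055 0.078 0.035] q7 -0.84
shift [1.3 0.  6.9] spin -0.0018
```

```bash
python3 -m crank '[0,0,1.5,0,0,0,3,0,0,0,3,0]'|sed -n '2p;4p'; python3 -m crank '[0,0,1,0,0,0,2,0,0,0,2,0]'|sed -n '2p;4p';python3 -m crank '[0,0,0.7,0,0,0,1,0,0,0,1,0]'|sed -n '2p;4p'
```

```text
position: [0.4407, -0.3025, 0.0428]
ft_force: [-0.9, 0.7, -1.2]
position: [0.4406, -0.3025, 0.0407]
ft_force: [0.4, 0.5, 0.3]
position: [0.4406, -0.3025, 0.0398]
ft_force: [-0.6, -0.2, 0.1]
```

```bash
python3 -m crank '[0,0,0.7,0,0,0,1,0,0,0,1,0]'|sed -n '2p;4p'; python3 -m crank '[0,0,0.7,0,0,0,1,0,0,0,1,0]'|sed -n '2p;4p'; python3 -m crank '[0,0,0,0]'|sed -n '2p;4p'
```

```text
position: [0.4406, -0.3025, 0.0388]
ft_force: [-0.3, 0.3, -2.1]
position: [0.4406, -0.3025, 0.0378]
ft_force: [0.0, 0.7, -0.9]
position: [0.4406, -0.3025, 0.0378]
ft_force: [-0.4, 1.1, -1.2]
```

```bash
python3 -m crank '[0,0,0.7,0,0,0,1,0,0,0,1,0]'|sed -n '2p;4p'; python3 -m crank '[0,0,0.7,0,0,0,1,0,0,0,1,0]'|sed -n '2p;4p';python3 go.py; python3 snap.py h2 0.441 -0.302 0.08 32;python3 tips.py h2 .4406 -.3025 .1 .118
```

```text
position: [0.441, -0.3026, 0.0372]
ft_force: [-0.4, 0.1, 2.2]
position: [0.4409, -0.3023, 0.0361]
ft_force: [-0.6, 1.9, 5.9]
t 36.6 pos [ 0.4409 -0.3023  0.0361] tooly yaw -75.62 tilt 0.02 w 0.552 F [-0.61  1.91  5.87] T [ 0.324  0.137 -0.01 ] q7 -0.84
scene crop origin 100 182 scale 6.25
top crop origin 313 193 scale 6.25
s -1 121 med [ 0.0072 -0.0293  0.1098] min [-0.0118 -0.0398  0.1002] max [ 0.0153 -0.0003  0.1177]
s 1 94 med [0.0071 0.0228 0.1093] min [-9.000e-03  1.000e-04  1.001e-01] max [0.0148 0.0396 0.1165]
t 1 13 med [-0.0074  0.0355  0.1116] min [-0.0135  0.0319  0.1023] max [0.013  0.0391 0.1168]
```

View pics/h2.png

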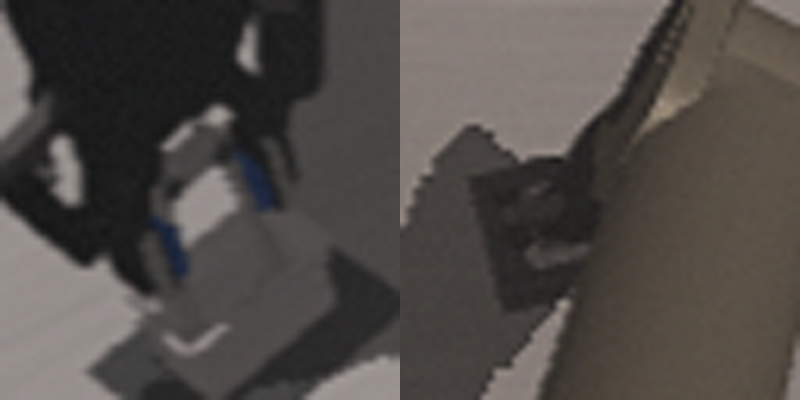

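The tongs stand on the holder floor (contact at TCP ≈0.037; pads at crop 170,245 and 258,180, as before pickup). Release: ease up 1 mm, open, withdraw.

```bash
python3 -m crank '[0,0,-1,0,0,0,-1,0]'|sed -n '2p;4p'; python3 -m crank '[0,0,0,0,0,0,0,0,0,0,0,0]' 0.2|sed -n '2p;4,5p'; python3 -m crank '[0,0,0,0,0,0,0,0,0,0,0,0,0,0,0,0]' 0.7|sed -n '2p;4,5p'; python3 -m crank '[0,0,-6,0,0,0,-16,0,0,0,-30,0,0,0,-50,0,0,0,-75,0,0,0,-100,0,0,0,-130,0,0,0,-150,0,0,0,-150,0]' ; python3 snap.py h3 0.441 -0.302 0.08 32
```

```text
position: [0.4404, -0.3025, 0.0365]
ft_force: [-0.1, -0.0, 0.4]
position: [0.4406, -0.3026, 0.0367]
ft_force: [-0.4, -0.8, -0.2]
gripper_width: 0.6
position: [0.4407, -0.3025, 0.0368]
ft_force: [-0.3, -0.0, -0.1]
gripper_width: 0.851
time_s: 38.5
position: [0.443, -0.3039, 0.1915]
orientation: [0.992, 0.125, 0.003, 0.003]
ft_force: [0.7, -0.8, 0.5]
gripper_width: 0.847
scene crop origin 100 182 scale 6.25
top crop origin 313 193 scale 6.25
```

View pics/h3.png

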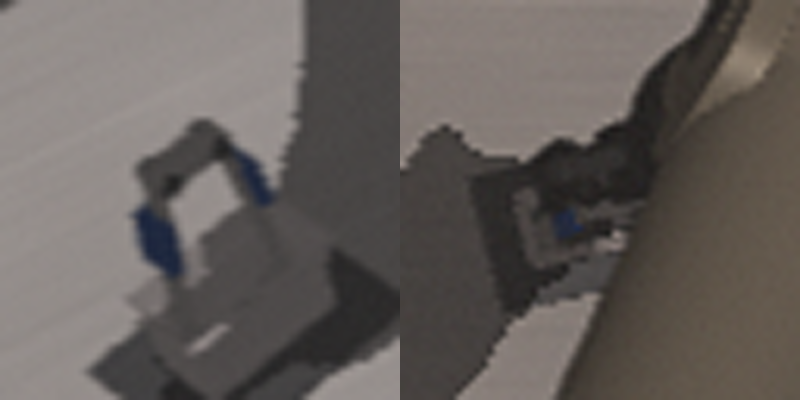

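The tongs stand upright in their holder (bow at crop 185,150). I move the arm back a little for a clear full check.

```bash
python3 -m crank '[-15,20,-10,0,-40,50,-20,0,-70,90,-20,0,-100,130,-20,0,-120,155,-20,0,-125,160,-20,0,-125,160,-20,0,-125,160,-20,0]' 1
python3 - <<'E'
from workcell import robot
from h import *
p=robot.capture("scene");q=robot.capture("top")
pickle.dump(p,open("s_z.pkl","wb"));pickle.dump(q,open("t_z.pkl","wb"))
c=np.zeros((533,800,3),np.uint8);c[:]=cv2.resize(p["img"][90:330,50:410,::-1],(800,533),interpolation=cv2.INTER_CUBIC);cv2.imwrite("pics/z.png",c)
cv2.imwrite("pics/zt.png",cv2.resize(q["img"][110:310,110:390,::-1],(798,570),interpolation=cv2.INTER_CUBIC))
a=pickle.load(open("scene0.pkl","rb"));w0,w=cloud(a),cloud(p)
m=(w[...,2]>.07)&(np.hypot(w[...,0]-.54,w[...,1]-.2165)<.018);print("cap top",len(w[m]),np.sort(w[m][:,2])[-14:].round(4),np.median(w[m],0).round(4))
dk=(abs(w[...,2]-.06)<.006)&(np.hypot(w[...,0]-.54,w[...,1]-.2165)<.04);print("deck z",np.median(w[dk][:,2]))
for nm,W in(("before",w0),("after",w)):
    m=(W[...,2]>.095)&(W[...,2]<.125)&(np.hypot(W[...,0]-.441,W[...,1]+.302)<.035);print(nm,"tongs top",m.sum(),np.nanmean(W[m],0).round(4),np.nanpercentile(W[m][:,2],95))
    m=(W[...,2]>.058)&(W[...,2]<.08)&(np.hypot(W[...,0]-.478,W[...,1]+.056)<.07)
    print(nm,"caps",m.sum(),np.nanmean(W[m],0).round(4))
E
```

```text
time_s: 39.4
position: [0.3603, -0.4865, 0.2059]
orientation: [0.992, 0.126, 0.0, -0.001]
ft_force: [0.7, 0.1, -0.4]
gripper_width: 0.999
cap top 36 [0.0799 0.0799 0.0799 0.0799 0.0806 0.0806 0.0807 0.0807 0.081  0.0811
 0.0813 0.0815 0.0815 0.0823] [0.54   0.2126 0.0793]
deck z 0.059327525497707256
before tongs top 115 [ 0.4452 -0.3037  0.1078] 0.11129935776196354
before caps 112 [ 0.4806 -0.0609  0.0654]
after tongs top 117 [ 0.4434 -0.3044  0.1076] 0.11104801335014303
after caps 74 [ 0.481  -0.0619  0.0654]
```

View pics/z.png

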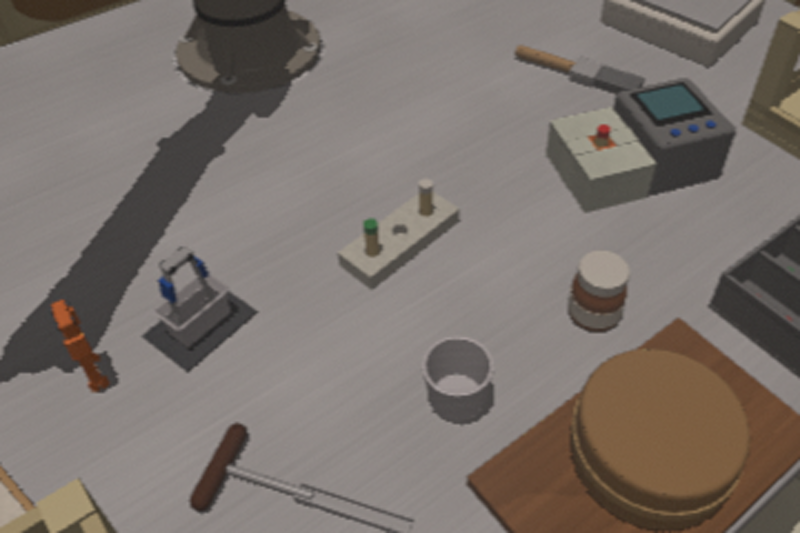

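View pics/zt.png

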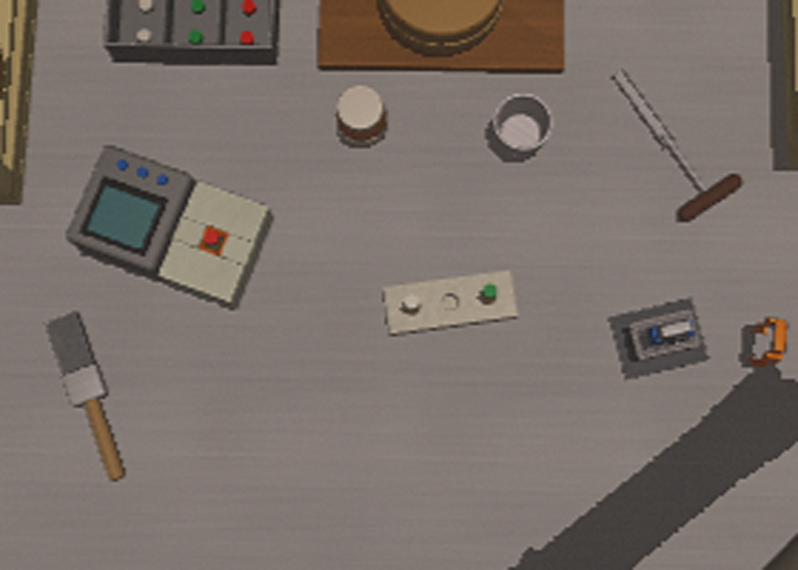

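The capsule stands upright in the well (scene 603,132), the tongs are in their holder (183,280), the green and white capsules are still in the rack, and everything else is unmoved. Handing in.

```bash
python3 -c "
from workcell import robot
print(robot.close_job())"
```

```text
the job is handed in; nothing more can be done
None
```

I took the tongs, moved the red-capped capsule from the rack's middle hole into the reader's well, pushed it home, released it and stood the tongs back in their holder. The job was handed in at about 39.5 s of the 67 s allowed; it reports no verdict.

**Last checks**
- **Home:** the force rose steeply while the tool stood still. The reading was about 9.5 N, roughly 10.7 N of push with the tongs and capsule weight added. That is above the 7–9 N you gave as right but below the 15 N limit.
- **Depth:** the cap stands about 21 mm above the deck and the capsule is upright, within your 19–31 mm. The plate's travel cannot be seen directly, so "fully pressed" rests on the force rise and this height.
- **Rest of the scene:** the tongs stand in their holder at their old height. In the last pictures the green and white capsules and everything else look unmoved, and the arm is clear.

**What disagreed**
- **Fingertips:** they stood about 25 mm behind the reported tool point instead of 11 mm ahead of it. The first grasp missed without lifting the tongs, and I corrected it from the images.
- **Slip:** the capsule slid a few millimetres in the jaws near the end, so the tongs' shoulders did the final push.

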